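# Tip the table-football ball out of its scoop into the tilt-out drawer

### The job

Lift the blue scoop with the yellow table-football ball out of its black dock by its upright tab and stand it on the steel coaster with the ball still in it, and let go. Then take the scoop again across the sides of its body, tip it lip-down to about 45 degrees (never past 60) over the open grey drawer and hold it there a second or two so that the ball rolls into the drawer, then level it and stand it back on the middle of the coaster. Leave the other things on the shelf where they are.

Things in the scene. Friction and masses are not known exactly. Their poses are not given: they have to be found in the camera images.
- scoop: Blue plastic open tray, loose, 180 g, 130 long (x) x 52 wide (y), walls 38 high, 4 thick. Origin: centre of its underside; x points to the pouring lip, z up. The front end (x = +65) has only a low lip, 2.5 above the inner floor: the ball stays in up to about 33 degrees of tilt and leaves beyond 37. The upright tab is at the rear. It starts in the dock, whose cheeks cover its sides.
- scoop_tab (a point): Point to pinch on the upright tab at the scoop's rear end, at (-60, 0, 70) in the scoop's frame. The tab is 10 thick (along scoop x) and 30 wide (along y), free from 43 to 85 above the scoop's underside; the ball's top may lie 44 above it just in front.
- scoop_waist (a point): Point between the scoop's two side walls at (20, 0, 30) in its frame, where its body is held for tipping (52 across, along scoop y); hold within 30 of it.
- scoop_lip (a point): Middle of the top edge of the pouring lip, at (65, 0, 15) in the scoop's frame.
- ball_center (a point): Centre of the yellow hard-plastic ball, 36 diameter, about 25 g; it starts at the rear of the scoop.
- dock: Black fixed cradle for the scoop, origin at the centre of its underside, x along the scoop: base 136 x 72, 4 thick, with two cheeks 40 high and 6 thick at y = +-33 (3 clearance on each side of the scoop, open at both ends). Lift the scoop straight up at least 45 to clear it.
- coaster: Round steel coaster, fixed, 120 diameter, 5 thick; origin at the centre of its underside, so its top is 5 above it.
- binbox: Fixed wooden housing of the tilt-out drawer, 170 deep (x) x 200 wide (y) x 150 high, open at the top and front; origin at the centre of its underside, its front looks to its -x, towards the robot. The drawer's hinge line runs along its y at (-70, 0, 10).
- drawer (a joint): Tilt angle of the grey drawer about the hinge at its lower front edge: 0 upright and shut, 0.65 fully open towards the robot; it stays where it is left (stiff hinge). It starts open, 0.35 to 0.55.
- drawer_floor (a point): Centre of the drawer's inner floor; its axes turn with the drawer (x to the rear, z out of the mouth). The grey drawer is an open box 125 deep (x) x 170 wide (y), walls 4 thick, front wall 130 high, side and rear walls 100 high.
- drawer_rim (a point): Middle of the top edge of the drawer's front wall, at (-60.5, 0, 126) from drawer_floor in the drawer's axes; the mouth lies behind it.
- paperweight: Bystander: green glass paperweight, loose, 72 diameter, 47 high; origin under its centre.
- figurine: Bystander: chunky red, blue and yellow plastic figurine, loose, 56 diameter, 118 high; origin under its centre.
- mug: Bystander: white mug, loose, 80 diameter, 90 high; origin under its centre.
- cards: Bystander: red card box lying flat, loose, 92 x 64 x 20; origin under its centre.
- remote: Bystander: black remote control lying flat, loose, 150 x 44 x 18; origin under its centre.
There are look-alikes about, which are no part of the job. There is more than one size of the scoop; the one meant has the size given above.

How it is judged:
By the outcome, as a careful person would: the job done as asked, in the order asked, and still so for the second after the job is handed in, with the robot touching nothing.
It also fails if it takes over 72 s, if anything falls off the work surface, if the arm or the gripper's body presses on something with over 40 N, if the wrist force passes 120 N, or if a joint passes its speed limit or range.

### The arm

A 6-joint arm with a two-finger parallel gripper is mounted at the origin on the work surface. World frame = base frame: x ahead of the robot, y to its left, z up, the work surface at z = 0. Lengths are in m, angles in rad, forces in N, time in s.
With the tool pointing down it reaches from about 0.4 to 0.825 m from the base axis. Payload 7 kg.
Tool frame: the origin (TCP) lies at the very end of the fingers, on their centre line; the grasp point (between the pads) lies 19 mm behind it; z points along the fingers, y is the line along which they close (so a half turn about z gives the same grasp; the last joint's range is limited). The gripper opens to 88 mm and grips with 3 to 60 N. Pads are 19 mm wide; open, the fingers measure 130 mm over their backs; the gripper's body (78 mm by 193 mm) begins 47 mm behind the grasp point.
Start: joints at [-0.959, 0.359, 0.012, 0, -1.224, -0.288], TCP at [0.215, -0.64, 0.201] pointing down, gripper open.
Joint ranges: [-3.07, 3.07], [-1.43, 2.12], [-1.02, 1.25], [-3.03, 1.67], [-3.05, -0], [-3.03, 3.03]. Speed limits (rad/s): [2.39, 2.39, 3.01, 3.14, 3.14, 3.14].

### API

Orientations are given as [roll, pitch, yaw] about the fixed x, y, z axes, in that order (R = Rz(yaw) Ry(pitch) Rx(roll)).
In Python, from station import * gives the robot as it stands.
- The arm moves only by the tool servo_tool, never from a script. Its argument "moves" is a list of rows, each an object of numbers: "jaw": the opening, from 0 (shut) to 1 (fully open); "dx", "dy", "dz": the shift along the world's x, y, z in m; "roll": the turn about the world's z in degrees. A call has exactly 10 rows; each row shifts and turns the commanded pose from where the row before left it; what a row does not reach is not made up. A row lasts 1/8 s, in which the tool goes at most 62.5 mm and 10.7 degrees, less where a joint would pass 70% of its speed; a pose out of reach is approached as far as the arm can. A call with a gripper value outside its range is refused whole. The fingers move at their own pace and stop on an object; "newtons" is the grip in N (left out, the last holds). Time passes only in rows, so rows that do not move let the fingers close, or fill a call up. It gives the time, the measured TCP pose, the force, the opening and the grip force at its end, in the units of the state.
- get_state(): the state, without advancing time (a new reading comes with each control period).
- grab_frame(name): name is "scene" or "top" or "wrist"; returns (picture, depth): 420x560x3 uint8, red, green, blue; 420x560 float32, m along the optical axis (not along the pixel's ray), 0 where there is no reading.
- calibration(name): a dict with "intrinsics" (3x3 intrinsics, pixels), "R" (3x3) and "t" (3): a world point X has camera coordinates R X + t. Camera axes: x right, y down, z forward; pixel columns grow to the right and rows downward; lengths in m; the calibration is good to about 2 mm. The wrist camera is an equidistant fisheye: a pixel r from the principal point sees the ray r / f radians off the axis. A picture is of the moment at which its call begins: read the wrist's pose just before it. calibration takes no time and is no camera call; for the wrist camera it gives the pose at the moment of the call.
- job_done(): hands the job in; it is judged then, once.
The state is a dict: "t": time; "q": joint angles; "qd": joint speeds; "joint_efforts": joint torques, N m; "eef_pos": TCP position; "ee_rot": TCP orientation; "force": force on the tool from outside, world axes, zero at the start; "moment": the same for the moment, N m; "width": finger opening in m; "gripper_force": force on a finger pad.
Only numpy, scipy, OpenCV 4.12 (cv2) and the standard library are available. Lean on these libraries where they do the work, as an engineer would, in place of code of your own. Each camera call takes 0.05 s, during which the arm holds its last target. There are 200 camera calls.

## Working session

There is one attempt and no reset: what is moved stays moved. The work goes in short steps, Python scripts to look and compute and a tool call to move; the robot and the scene stay as the last step left them, time stands still between calls to the robot, and variables do not carry over. Pictures are saved under pics/ and viewed, at most 12 in all, crops included, and the job is handed in when it is done.

Besides the shell and the picture viewer there is one more tool, called after "Emit:" as name(argument=value, ...) on one line, values as JSON. servo_tool: Moves the arm, as the interface text tells. Its arguments: {"type":"object","properties":{"moves":{"type":"array","items":{"type":"object","properties":{"jaw":{"type":"number"},"dx":{"type":"number"},"dy":{"type":"number"},"dz":{"type":"number"},"roll":{"type":"number"}}}},"newtons":{"type":"number"}},"required":["moves"]}

```bash
mkdir -p pics; ls; python3 - <<'E'
from station import *
import numpy as np, cv2
s=get_state();print(s['eef_pos'],s['ee_rot'],s['width'],s['t'])
for n in ['scene','top','wrist']:
    c=calibration(n);p,d=grab_frame(n);np.savez(f'{n}0.npz',p=p,d=d,**c)
    cv2.imwrite(f'pics/{n}0.png',p[:,:,::-1]);print(n,c['intrinsics'].tolist(),c['R'].round(3).tolist(),c['t'].round(3), (-c['R'].T@c['t']).round(3), (d>0).mean())
E
```

```text
pics
[ 0.21457244 -0.63939253  0.19981339] [ 3.13990246e+00 -1.21489860e-04 -2.81791476e+00] 0.087743260700028 0.0
scene [[482.49527560489076, 0.0, 283.3796766660603], [0.0, 482.49527560489076, 209.7210766707387], [0.0, 0.0, 1.0]] [[-0.846, 0.532, -0.02], [0.316, 0.472, -0.823], [-0.429, -0.703, -0.568]] [ 0.423 -0.074  1.526] [1.036 0.882 0.814] 0.9956462585034014
top [[395.66936670548034, 0.0, 280.0120559438287], [0.0, 395.66936670548034, 206.6445477775944], [0.0, 0.0, 1.0]] [[-0.025, -1.0, -0.005], [-0.998, 0.025, -0.064], [0.064, 0.003, -0.998]] [0.027 0.486 1.182] [0.409 0.011 1.211] 0.9959013605442177
wrist [[325.19226210127806, 0.0, 283.5013780448863], [0.0, 325.19226210127806, 204.5113085322507], [0.0, 0.0, 1.0]] [[-0.317, 0.948, 0.002], [0.913, 0.305, 0.272], [0.257, 0.088, -0.962]] [ 0.673 -0.035  0.39 ] [ 0.145 -0.662  0.384] 0.9729251700680273
```

View pics/scene0.png

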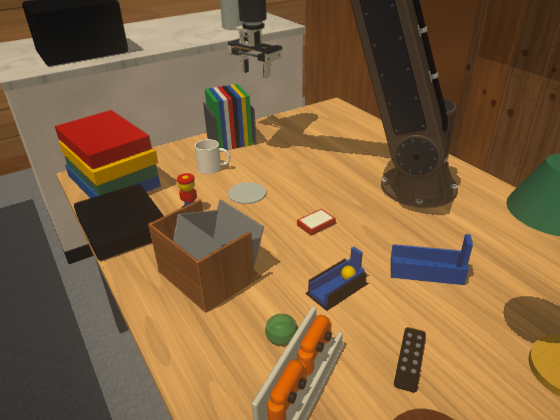

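View pics/top0.png

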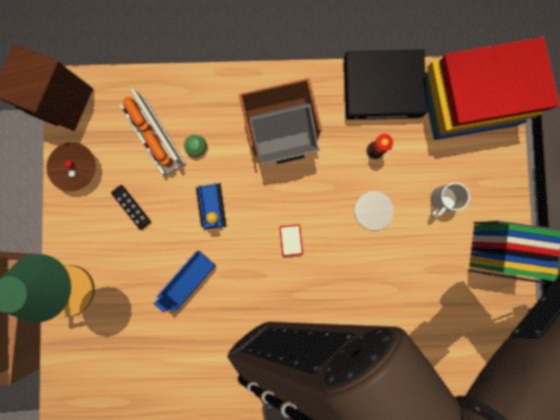

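```bash
cat > h.py <<'E'
import numpy as np, cv2
def cloud(f):
    """f: npz or dict with p,d,intrinsics,R,t -> world points HxWx3, hsv"""
    K,R,t,d=f['intrinsics'],f['R'],f['t'],f['d']
    v,u=np.mgrid[:d.shape[0],:d.shape[1]]
    X=np.stack([(u-K[0,2])/K[0,0]*d,(v-K[1,2])/K[1,1]*d,d],-1)
    return (X-t)@R, cv2.cvtColor(f['p'],cv2.COLOR_RGB2HSV)
def box(W,lo,hi): return ((W>lo)&(W<hi)).all(-1)
E
python3 - <<'E'
from h import *
np.set_printoptions(precision=4,suppress=True)
for n in ['top','scene']:
    W,H=cloud(np.load(n+'0.npz'))
    c=box(W,[.3,.1,-.02],[.5,.3,.12])
    S=c&(H[...,0]>100)&(H[...,0]<130)&(H[...,1]>120)
    Y=c&(H[...,0]>20)&(H[...,0]<32)&(H[...,1]>150)&(H[...,2]>120)&(W[...,2]>.02)
    print(n,'table z',np.median(W[box(W,[.3,-.05,-.03],[.35,.05,.03])][:,2]))
    P=W[S]; print('blue',len(P),P.min(0),P.max(0)); 
    T=P[P[:,2]>.055]; print('tab',len(T),np.median(T,0),T.min(0),T.max(0))
    r=cv2.minAreaRect((T[:,:2]*1000).astype(np.float32));print(r)
    Q=P[(P[:,2]>.034)&(P[:,2]<.046)];r=cv2.minAreaRect((Q[:,:2]*1000).astype(np.float32));print('walltop',len(Q),r)
    D=W[c&(H[...,2]<60)&(W[...,2]>.02)];r=cv2.minAreaRect((D[:,:2]*1000).astype(np.float32));print('dock',len(D),r)
    B=W[Y];print('ball',len(B),np.median(B,0),B.max(0))
    # coaster
    c=box(W,[.3,-.4,.001],[.55,-.12,.02])&(H[...,1]<70); 
    k=cv2.morphologyEx(c.astype(np.uint8),cv2.MORPH_OPEN,np.ones((5,5)))
    nl,lab,st,_=cv2.connectedComponentsWithStats(k)
    for i in range(1,nl):
        if st[i,4]>200:
            P=W[lab==i];print('coaster?',st[i],cv2.minEnclosingCircle((P[:,:2]*1000).astype(np.float32)),np.median(P,0))
    # bin
    c=box(W,[.48,-.1,.02],[.85,.2,.3]);P=W[c];hi=P[P[:,2]>.135]
    print('bin',len(hi),P.min(0),P.max(0),cv2.minAreaRect((hi[:,:2]*1000).astype(np.float32)))
    g=W[c&(H[...,1]<60)];print('grey',len(g),g.min(0),g.max(0))
E
python3 - <<'E'
import cv2
im=cv2.imread('pics/scene0.png');tp=cv2.imread('pics/top0.png')
a=cv2.resize(im[130:320,140:400],(800,585),interpolation=cv2.INTER_CUBIC);cv2.imwrite('pics/c1.png',a)
E
```

```text
top table z 7.328779342553391e-06
blue 658 [0.3014 0.1888 0.0062] [0.5    0.2998 0.0916]
tab 40 [0.4345 0.215  0.088 ] [0.3409 0.1995 0.0557] [0.4404 0.277  0.0916]
((396.7939758300781, 246.4567108154297), (24.112003326416016, 125.08094024658203), 50.47506332397461)
walltop 105 ((405.0324401855469, 237.78857421875), (80.4046630859375, 196.8000030517578), 77.90635681152344)
dock 41 ((469.7619323730469, 218.70924377441406), (75.55475616455078, 56.505775451660156), 88.54733276367188)
ball 71 [0.4588 0.2169 0.0431] [0.4712 0.2322 0.0501]
coaster? [356 192  37  38 746] ((468.6217041015625, -268.9853820800781), 58.23614501953125) [ 0.4733 -0.2715  0.0049]
bin 761 [ 0.4823 -0.0999  0.02  ] [0.83   0.1997 0.1559] ((714.269775390625, 2.709136962890625), (201.40122985839844, 200.03089904785156), 11.756056785583496)
grey 2719 [ 0.4824 -0.0925  0.02  ] [0.78   0.1982 0.1522]
scene table z 0.001529014063027891
blue 289 [0.3    0.1967 0.0023] [0.4998 0.3    0.0923]
tab 18 [0.435  0.2223 0.0894] [0.4293 0.2107 0.0837] [0.4393 0.2348 0.0923]
((434.02587890625, 222.56719970703125), (8.485504150390625, 23.957134246826172), 9.639097213745117)
walltop 55 ((410.16119384765625, 241.4947509765625), (69.83811950683594, 189.522705078125), 75.6425552368164)
dock 120 ((466.8294982910156, 256.5345153808594), (65.31414794921875, 11.956672668457031), 6.780179023742676)
ball 139 [0.4633 0.2288 0.041 ] [0.4737 0.2408 0.0497]
coaster? [229 183  37  20 592] ((468.4277648925781, -265.0093078613281), 61.014888763427734) [ 0.4683 -0.2626  0.0054]
bin 1495 [ 0.481  -0.0979  0.0201] [0.8294 0.1999 0.1541] ((714.45166015625, 8.741966247558594), (196.12960815429688, 204.13880920410156), 11.9800386428833)
grey 2877 [ 0.495  -0.0927  0.0303] [0.7781 0.1986 0.1505]
```

View pics/c1.png

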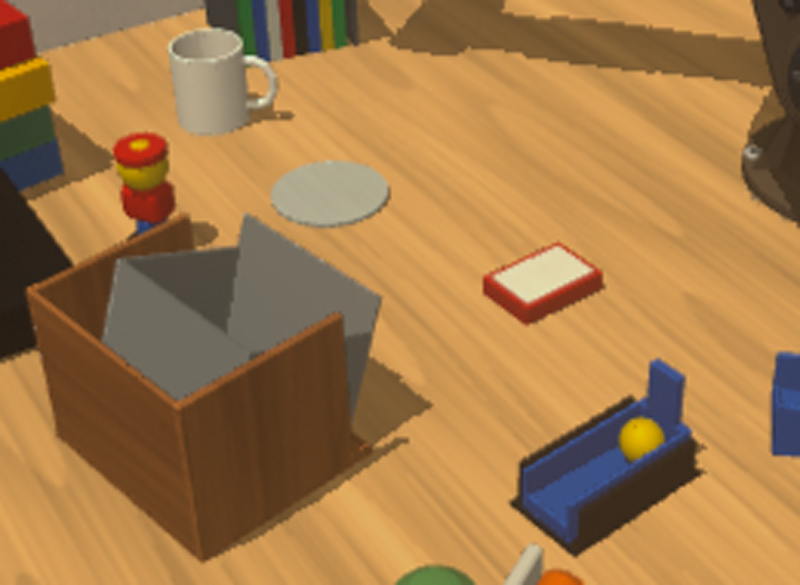

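Emit:
servo_tool(moves=[{"dx":0.027,"dy":0.038,"dz":0.006},{"dx":0.027,"dy":0.038,"dz":0.006},{"dx":0.027,"dy":0.038,"dz":0.006},{"dx":0.027,"dy":0.038,"dz":0.006},{"dx":0.027,"dy":0.038,"dz":0.006},{"dx":0.027,"dy":0.038,"roll":4},{"dx":0.027,"dy":0.038,"roll":4},{"dx":0.027,"dy":0.038,"roll":4},{"dx":0.014,"dy":0.04,"roll":4},{"dy":0.042,"roll":4}])

```text
$.moves[0]: bad value
```

```bash
python3 -c "
from station import *
s=get_state();print(s['q'],s['eef_pos'],s['ee_rot'])"
```

```text
[-9.58877356e-01  3.59216296e-01  1.12986604e-02 -2.19389732e-04
 -1.22408236e+00 -2.88110700e-01] [ 0.21462376 -0.63957385  0.20006096] [ 3.14037999e+00 -1.44269976e-04 -2.81785897e+00]
```

Emit:
servo_tool(moves=[{"jaw":1,"dx":0.027,"dy":0.038,"dz":0.006,"roll":0},{"jaw":1,"dx":0.027,"dy":0.038,"dz":0.006,"roll":0},{"jaw":1,"dx":0.027,"dy":0.038,"dz":0.006,"roll":0},{"jaw":1,"dx":0.027,"dy":0.038,"dz":0.006,"roll":0},{"jaw":1,"dx":0.027,"dy":0.038,"dz":0.006,"roll":0},{"jaw":1,"dx":0.027,"dy":0.038,"dz":0,"roll":4},{"jaw":1,"dx":0.027,"dy":0.038,"dz":0,"roll":4},{"jaw":1,"dx":0.027,"dy":0.038,"dz":0,"roll":4},{"jaw":1,"dx":0.014,"dy":0.04,"dz":0,"roll":4},{"jaw":1,"dx":0,"dy":0.042,"dz":0,"roll":4}])

```text
t: 1.4
eef_pos: [0.4454, -0.2524, 0.2302]
ee_rot: [3.141, -0.001, -2.466]
force: [-0.4, 0.5, -0.9]
width: 0.0874
gripper_force: 0.0
```

```bash
python3 -c "
from station import *
s=get_state();print(s['q'],s['eef_pos'],s['ee_rot'])"
```

```text
[-1.31695346e-01  6.93716319e-02 -2.94242520e-01 -7.03853446e-05
 -1.20801305e+00 -7.63532649e-01] [ 0.445356   -0.25244131  0.23021815] [ 3.14094694e+00 -5.27008944e-04 -2.46604916e+00]
```

Emit:
servo_tool(moves=[{"jaw":1,"dx":0,"dy":0.045,"dz":0,"roll":6},{"jaw":1,"dx":0,"dy":0.045,"dz":0,"roll":6},{"jaw":1,"dx":0,"dy":0.045,"dz":0,"roll":6},{"jaw":1,"dx":0,"dy":0.045,"dz":0,"roll":6},{"jaw":1,"dx":0,"dy":0.045,"dz":0,"roll":6},{"jaw":1,"dx":0,"dy":0.045,"dz":0,"roll":6},{"jaw":1,"dx":0,"dy":0.045,"dz":0,"roll":6},{"jaw":1,"dx":0,"dy":0.045,"dz":0,"roll":6},{"jaw":1,"dx":0,"dy":0.045,"dz":0,"roll":6},{"jaw":1,"dx":0,"dy":0.045,"dz":0,"roll":4}])

```text
t: 2.65
eef_pos: [0.4443, 0.1975, 0.2308]
ee_rot: [-3.142, 0.0, -1.453]
force: [0.8, 0.1, 1.1]
width: 0.0878
gripper_force: 0.0
```

```bash
cat >> h.py <<'E'
def wcloud(f):
    """fisheye wrist: world points; depth along the optical axis"""
    K,R,t,d=f['intrinsics'],f['R'],f['t'],f['d']
    v,u=np.mgrid[:d.shape[0],:d.shape[1]]
    x,y=(u-K[0,2])/K[0,0],(v-K[1,2])/K[1,1]
    r=np.hypot(x,y)+1e-9; s=np.tan(np.minimum(r,1.5))/r
    X=np.stack([x*s*d,y*s*d,d],-1)
    return (X-t)@R, cv2.cvtColor(f['p'],cv2.COLOR_RGB2HSV)
def grab(name,tag):
    from station import calibration,grab_frame
    c=calibration(name);p,d=grab_frame(name);np.savez(tag+'.npz',p=p,d=d,**c)
    cv2.imwrite(f'pics/{tag}.png',p[:,:,::-1]); return dict(p=p,d=d,**c)
E
python3 - <<'E'
from h import *
from station import *
np.set_printoptions(precision=4,suppress=True)
import math
s=get_state();print(s['eef_pos'],math.degrees(s['ee_rot'][2]))
W,H=wcloud(grab('wrist','w1'))
c=box(W,[.40,.15,-.02],[.6,.28,.12])
S=c&(H[...,0]>100)&(H[...,0]<130)&(H[...,1]>120)
P=W[S];T=P[P[:,2]>.08];print('tab',len(T),T.min(0),T.max(0),np.median(T,0),cv2.minAreaRect((T[:,:2]*1000).astype(np.float32)))
T=P[(P[:,2]>.06)];print('tab2',len(T),cv2.minAreaRect((T[:,:2]*1000).astype(np.float32)))
Q=P[(P[:,2]<.05)&(P[:,2]>.03)];print('walls',len(Q),Q.min(0),Q.max(0),cv2.minAreaRect((Q[:,:2]*1000).astype(np.float32)))
Y=W[c&(H[...,0]>20)&(H[...,0]<32)&(H[...,1]>150)&(H[...,2]>120)&(W[...,2]>.025)];print('ball',len(Y),Y.min(0),Y.max(0))
A=np.c_[2*Y,np.ones(len(Y))];print('sphere',np.linalg.lstsq(A,(Y**2).sum(1),rcond=None)[0])
E
```

```text
[0.4443 0.1975 0.2308] -83.27150483261465Traceback (most recent call last):
  File "<stdin>", line 9, in <module>
    return umr_minimum(a, axis, None, out, keepdims, initial, where)
ValueError: zero-size array to reduction operation minimum which has no identity
```

View pics/w1.png

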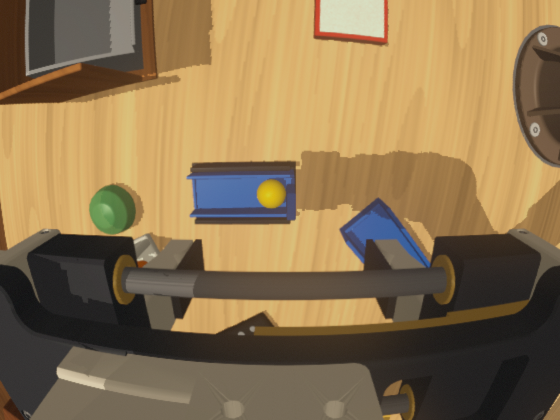

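```bash
python3 - <<'E'
from h import *
np.set_printoptions(precision=4,suppress=True)
f=np.load('w1.npz');W,H=wcloud(f)
print(f['R'],f['t'],-f['R'].T@f['t'])
for u,v in [(225,193),(270,194),(293,193),(283,204),(112,210),(400,120),(350,15),(250,130)]: print(u,v,f['d'][v,u],W[v,u],H[v,u])
E
```

```text
[[-0.9932 -0.1165  0.0008]
 [-0.1118  0.9555  0.273 ]
 [-0.0326  0.271  -0.962 ]] [ 0.4646 -0.1824  0.3799] [0.4534 0.1255 0.4148]
225 193 0.41176766 [0.516  0.2317 0.0146] [109 133 169]
270 194 0.0 [0.4534 0.1255 0.4148] [ 27 214 216]
293 193 0.33572707 [0.4341 0.204  0.0886] [123  62  99]
283 204 0.42011395 [0.4404 0.2388 0.0105] [111 126 162]
112 210 0.3880457 [0.6644 0.2639 0.0433] [ 52 110 142]
400 120 0.39939782 [0.3006 0.1097 0.0004] [ 18 130 217]
350 15 0.34544134 [ 0.3874 -0.0116  0.0194] [ 31  34 218]
250 130 0.4047736 [ 0.4931  0.1496 -0.0005] [ 18 129 211]
```

```bash
python3 - <<'E'
from h import *
np.set_printoptions(precision=4,suppress=True)
f=np.load('w1.npz');W,H=wcloud(f)
mr=lambda P:cv2.minAreaRect((P[:,:2]*1000).astype(np.float32))
c=box(W,[.41,.15,-.02],[.6,.30,.12])
B=c&(H[...,0]>100)&(H[...,0]<135)&(H[...,1]>45)
z=W[...,2]
T=W[c&(z>.08)];print('tab',len(T),T.min(0),T.max(0),np.median(T,0),mr(T))
Q=W[B&(z<.050)&(z>.033)];print('walls',len(Q),np.median(Q[:,2]),mr(Q))
D=W[c&(z<.052)&(z>.034)];print('walls+cheek',len(D),mr(D))
F=W[B&(z<.016)&(z>.003)];print('floor',len(F),np.median(F[:,2]),mr(F))
Y=c&(H[...,0]>20)&(H[...,0]<32)&(H[...,1]>180);
v,u=np.nonzero((H[...,0]>20)&(H[...,0]<32)&(H[...,1]>190)&(np.abs(np.mgrid[:420,:560][0]-193)<25)&(np.abs(np.mgrid[:420,:560][1]-270)<25))
print('ball px',len(u),u.mean(),v.mean(),u.min(),u.max())
K=f['intrinsics'];x,y=(u.mean()-K[0,2])/K[0,0],(v.mean()-K[1,2])/K[0,0];r=np.hypot(x,y)
ray=f['R'].T@np.array([x/r*np.sin(r),y/r*np.sin(r),np.cos(r)]);C=-f['R'].T@f['t'];print('ball',C+ray*(.026-C[2])/ray[2])
E
python3 - <<'E'
import cv2
a=cv2.imread('pics/w1.png')[150:235,170:320];cv2.imwrite('pics/c2.png',cv2.resize(a,(750,425),interpolation=cv2.INTER_CUBIC))
E
```

```text
tab 277 [0.4283 0.2038 0.0804] [0.4411 0.2329 0.0909] [0.4349 0.2177 0.0887] ((434.8773498535156, 218.46438598632812), (9.570568084716797, 29.21149444580078), 7.283304691314697)
walls 991 0.04155267061556537 ((493.46514892578125, 225.807373046875), (128.8197021484375, 53.04568099975586), 7.65997314453125)
walls+cheek 2742 ((493.9179382324219, 226.11264038085938), (129.81182861328125, 73.0323257446289), 7.323522090911865)
floor 1764 0.013937280296739973 ((497.273681640625, 229.3655548095703), (116.03096008300781, 39.9456901550293), 7.037673473358154)
ball px 566 270.75088339222617 193.65547703180212 258 284
ball [0.4575 0.223  0.026 ]
```

View pics/c2.png

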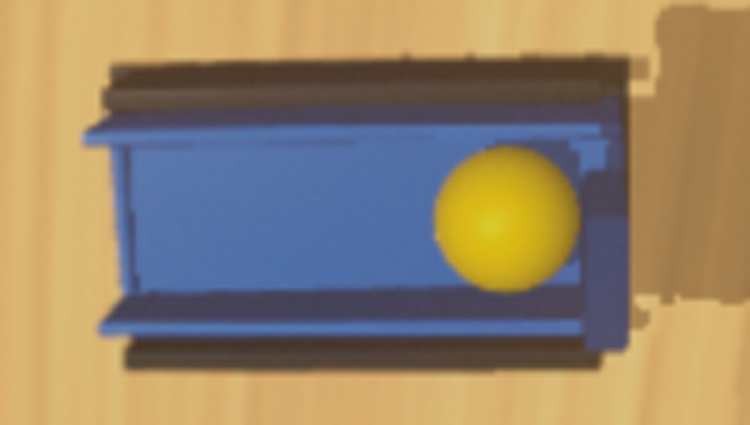

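Emit:
servo_tool(moves=[{"jaw":0.5,"dx":-0.0094,"dy":0.0207,"dz":-0.01,"roll":0.6},{"jaw":0.5,"dx":0,"dy":0,"dz":-0.03,"roll":0},{"jaw":0.5,"dx":0,"dy":0,"dz":-0.03,"roll":0},{"jaw":0.5,"dx":0,"dy":0,"dz":-0.03,"roll":0},{"jaw":0.5,"dx":0,"dy":0,"dz":-0.02,"roll":0},{"jaw":0.5,"dx":0,"dy":0,"dz":-0.02,"roll":0},{"jaw":0.5,"dx":0,"dy":0,"dz":-0.01,"roll":0},{"jaw":0.5,"dx":0,"dy":0,"dz":-0.01,"roll":0},{"jaw":0.5,"dx":0,"dy":0,"dz":-0.01,"roll":0},{"jaw":0.5,"dx":0,"dy":0,"dz":-0.005,"roll":0}], newtons=40)

```text
t: 3.95
eef_pos: [0.4353, 0.2168, 0.0553]
ee_rot: [3.141, -0.0, -1.446]
force: [-0.1, -0.7, -0.9]
width: 0.0439
gripper_force: 0.0
```

Emit:
servo_tool(moves=[{"jaw":0.3,"dx":0,"dy":0,"dz":0,"roll":0},{"jaw":0.2,"dx":0,"dy":0,"dz":0,"roll":0},{"jaw":0.15,"dx":0,"dy":0,"dz":0,"roll":0},{"jaw":0,"dx":0,"dy":0,"dz":0,"roll":0},{"jaw":0,"dx":0,"dy":0,"dz":0,"roll":0},{"jaw":0,"dx":0,"dy":0,"dz":0,"roll":0},{"jaw":0,"dx":0,"dy":0,"dz":0,"roll":0},{"jaw":0,"dx":0,"dy":0,"dz":0,"roll":0},{"jaw":0,"dx":0,"dy":0,"dz":0,"roll":0},{"jaw":0,"dx":0,"dy":0,"dz":0,"roll":0}], newtons=40)

```text
t: 5.2
eef_pos: [0.4354, 0.2168, 0.0559]
ee_rot: [-3.141, 0.0, -1.446]
force: [-2.9, 0.3, 4.8]
width: 0.0092
gripper_force: 40.0
```

Emit:
servo_tool(moves=[{"jaw":0,"dx":0,"dy":0,"dz":0.004,"roll":0},{"jaw":0,"dx":0,"dy":0,"dz":0.006,"roll":0},{"jaw":0,"dx":0,"dy":0,"dz":0.008,"roll":0},{"jaw":0,"dx":0,"dy":0,"dz":0.01,"roll":0},{"jaw":0,"dx":0,"dy":0,"dz":0.01,"roll":0},{"jaw":0,"dx":0,"dy":0,"dz":0.01,"roll":0},{"jaw":0,"dx":0,"dy":0,"dz":0.01,"roll":0},{"jaw":0,"dx":0,"dy":0,"dz":0.01,"roll":0},{"jaw":0,"dx":0,"dy":0,"dz":0.006,"roll":0},{"jaw":0,"dx":0,"dy":0,"dz":0.004,"roll":0}])

```text
t: 6.45
eef_pos: [0.4353, 0.2168, 0.1341]
ee_rot: [-3.141, 0.0, -1.446]
force: [-0.0, -0.1, -1.7]
width: 0.0092
gripper_force: 40.0
```

```bash
cat > scoopz.py <<'E'
from h import *
import sys,math
from station import get_state
np.set_printoptions(precision=4,suppress=True)
s=get_state();print(s['eef_pos'],math.degrees(s['ee_rot'][2])+270)
f=grab('wrist',sys.argv[1]);W,H=wcloud(f)
e=s['eef_pos'];c=box(W,e+[-.16,-.16,-.12],e+[.16,.16,.06])&(np.mgrid[:420,:560][0]<235)
B=c&(H[...,0]>100)&(H[...,0]<135)&(H[...,1]>80)
P=W[B];print(len(P),P.min(0),P.max(0),cv2.minAreaRect((P[:,:2]*1000).astype(np.float32)))
# floor plane: fit by PCA on the lowest cluster across the front
k=cv2.morphologyEx(B.astype(np.uint8),cv2.MORPH_OPEN,np.ones((5,5)))>0
Q=W[k]
for _ in range(6):
    m=np.median(Q,0) if _==0 else Q.mean(0);n=np.linalg.svd(Q-m,full_matrices=False)[2][2]
    n*=np.sign(n[2]);r=(Q-m)@n;Q=Q[np.abs(r-np.median(r))<max(.003,1.5*np.abs(r-np.median(r)).mean())]
print('plane',len(Q),m,n,'tilt',math.degrees(math.acos(n[2])))
E
python3 scoopz.py w2
```

```text
[0.4353 0.2168 0.1341] 187.14910575998175
7021 [0.2892 0.1931 0.0142] [0.5604 0.251  0.1641] ((424.6932373046875, 221.46939086914062), (56.354164123535156, 271.7480773925781), 89.03071594238281)
plane 2283 [0.4821 0.2142 0.0965] [-0.1117  0.844   0.5247] tilt 58.35507081710063
```

View pics/w2.png

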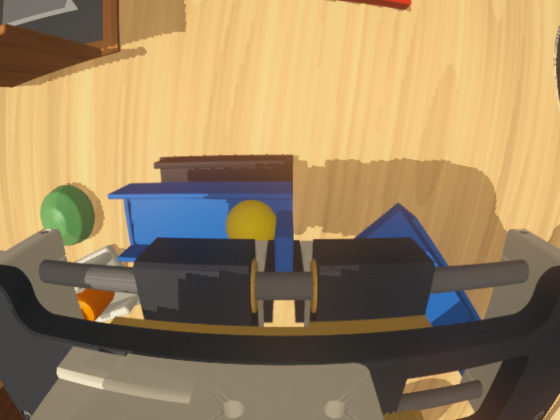

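```bash
python3 - <<'E'
from h import *
np.set_printoptions(precision=4,suppress=True)
W,H=wcloud(np.load('w2.npz'))
for u in [125,160,200,240,280]:
    c=W[175:215,u]; print(u,c[np.argmax(c[:,2])])
# bin and coaster geometry from top and scene
for n in ['top0','scene0','w1']:
    f=np.load(n+'.npz');W,H=(wcloud if n[0]=='w' else cloud)(f)
    b=box(W,[.55,-.2,.143],[.85,.2,.165])&(H[...,0]<16)&(H[...,1]>90);P=W[b]
    if len(P)>30:print(n,'housing top',len(P),np.median(P[:,2]),cv2.minAreaRect((P[:,:2]*1000).astype(np.float32)))
W,H=cloud(np.load('top0.npz'))
c=box(W,[.38,-.36,.002],[.55,-.18,.012])&(H[...,1]<80)
P=W[cv2.morphologyEx(c.astype(np.uint8),cv2.MORPH_OPEN,np.ones((3,3)))>0];print(cv2.minAreaRect((P[:,:2]*1000).astype(np.float32)),np.median(P[:,2]),P.min(0),P.max(0))
W,H=cloud(np.load('scene0.npz'))
c=box(W,[.38,-.36,.002],[.55,-.18,.012])&(H[...,1]<80)
P=W[cv2.morphologyEx(c.astype(np.uint8),cv2.MORPH_OPEN,np.ones((3,3)))>0];print(P.min(0),P.max(0))
# figurine
W,H=cloud(np.load('top0.npz'));P=W[box(W,[.5,-.45,.03],[.75,-.15,.14])];print('fig',P.min(0),P.max(0))
E
```

```text
125 [0.5458 0.2071 0.1204]
160 [0.5197 0.2057 0.1193]
200 [0.4918 0.2016 0.1198]
240 [0.4656 0.1994 0.1212]
280 [0.4449 0.1448 0.3181]
top0 housing top 514 0.14935655157360528 ((739.0719604492188, 7.972648620605469), (150.81834411621094, 200.12265014648438), 11.9439058303833)
scene0 housing top 733 0.14887534698561783 ((736.2615356445312, 13.8858642578125), (152.53216552734375, 204.11245727539062), 12.596607208251953)
w1 housing top 759 0.14942077102755538 ((705.3176879882812, 102.88473510742188), (126.11244201660156, 9.04627513885498), 11.741398811340332)
((469.5480651855469, -266.9832763671875), (111.82174682617188, 109.08161163330078), 27.833860397338867) 0.005171798705537893 [ 0.4119 -0.3261  0.002 ] [ 0.5283 -0.2155  0.0113]
[ 0.4115 -0.3259  0.002 ] [ 0.5275 -0.2051  0.0105]
fig [ 0.5004 -0.45    0.0314] [ 0.75   -0.2002  0.1399]
```

```bash
python3 - <<'E'
from h import *
np.set_printoptions(precision=1,suppress=True,linewidth=150)
a=np.radians(11.9);c0=np.array([.729,.009]);R=np.array([[np.cos(a),np.sin(a)],[-np.sin(a),np.cos(a)]])
for n in ['top0','scene0','w1','w2']:
    f=np.load(n+'.npz');W,H=(wcloud if n[0]=='w' else cloud)(f)
    L=np.dstack([(W[...,:2]-c0)@R.T,W[...,2]])*1000
    print(n)
    for lo,hi,nm in [(-88,-78,'side-'),(78,88,'side+'),(-30,30,'mid'),(-104,-90,'hous-'),(90,104,'hous+')]:
        m=(L[...,1]>lo)&(L[...,1]<hi)&(L[...,2]>15)&(L[...,2]<200)
        P=L[m]; print(nm,[(x,len(q),int(np.percentile(q[:,2],95)),int(np.percentile(q[:,2],5))) for x in range(-150,100,15) for q in [P[(P[:,0]>x)&(P[:,0]<x+15)]] if len(q)>3])
    y=L[(L[...,2]>143)&(H[...,0]<16)&(H[...,1]>90)&(np.abs(L[...,0])<90)&(np.abs(L[...,1])<120)]
    if len(y):print(np.histogram(y[:,1],[-110,-105,-100,-95,-90,-85,0,85,90,95,100,105,110])[0],np.histogram(y[:,0],range(-95,101,10))[0])
E
```

```text
top0
side- [(-120, 11, 133, 113), (-105, 18, 109, 73), (-90, 28, 115, 43), (-75, 39, 120, 15), (-60, 40, 125, 19), (-45, 42, 131, 21), (-30, 42, 136, 28), (-15, 44, 141, 35), (0, 44, 147, 40), (15, 26, 118, 44), (30, 7, 66, 48), (75, 63, 151, 22)]
side+ [(-105, 9, 111, 93), (-90, 9, 114, 105), (-75, 8, 121, 113), (-60, 8, 127, 118), (-45, 9, 134, 124), (-30, 8, 139, 131), (-15, 9, 145, 136), (0, 7, 147, 143), (75, 62, 149, 23)]
mid [(-135, 43, 125, 117), (-120, 100, 133, 114), (-105, 51, 107, 74), (-90, 49, 69, 35), (-75, 51, 30, 15), (-60, 102, 24, 16), (-45, 111, 31, 21), (-30, 105, 36, 27), (-15, 105, 42, 34), (0, 147, 148, 39), (15, 129, 125, 45), (30, 59, 93, 48), (75, 362, 149, 23)]
hous- [(-75, 37, 149, 51), (-60, 35, 153, 77), (-45, 36, 152, 79), (-30, 33, 152, 94), (-15, 32, 151, 93), (0, 34, 152, 97), (15, 29, 152, 105), (30, 35, 150, 66), (45, 46, 152, 38), (60, 50, 151, 30), (75, 46, 151, 23)]
hous+ [(-75, 28, 148, 23), (-60, 14, 151, 145), (-45, 16, 152, 146), (-30, 12, 153, 146), (-15, 14, 151, 147), (0, 14, 152, 148), (15, 13, 151, 146), (30, 16, 153, 146), (45, 12, 15
[... 1942 characters left out ...]
(60, 150, 134, 24), (75, 69, 126, 23)]
[  0   0   0   0   0   0   0   0 149 425 185   0] [ 0  0 21 85 78 70 72 60 63 59 53 53 48 49 44  4  0  0  0]
w2
side- []
side+ [(-120, 75, 121, 101), (-105, 347, 108, 68), (-90, 588, 113, 35), (-75, 647, 118, 23), (-60, 420, 124, 24)]
mid [(-30, 23, 35, 30), (-15, 70, 41, 35), (0, 101, 46, 41), (15, 156, 52, 46), (30, 181, 63, 52)]
hous- []
hous+ [(-75, 1027, 148, 27), (-60, 640, 139, 25), (-45, 496, 125, 22), (-30, 396, 113, 22), (-15, 295, 99, 21), (0, 222, 87, 19), (15, 166, 75, 18), (30, 113, 62, 19), (45, 78, 49, 16), (60, 43, 37, 16), (75, 11, 26, 15)]
[ 0  0  0  0  0  0  0  0 15 72 39  0] [ 0  0 35 90  1  0  0  0  0  0  0  0  0  0  0  0  0  0  0]
```

Emit:
servo_tool(moves=[{"jaw":0,"dx":0.001,"dy":-0.004,"dz":0.002,"roll":1},{"jaw":0,"dx":0.001,"dy":-0.008,"dz":0.002,"roll":2},{"jaw":0,"dx":0.001,"dy":-0.012,"dz":0.002,"roll":3},{"jaw":0,"dx":0.001,"dy":-0.016,"dz":0.002,"roll":3},{"jaw":0,"dx":0.001,"dy":-0.02,"dz":0.002,"roll":3},{"jaw":0,"dx":0.001,"dy":-0.02,"dz":0,"roll":4},{"jaw":0,"dx":0.001,"dy":-0.02,"dz":0,"roll":4},{"jaw":0,"dx":0.001,"dy":-0.02,"dz":0,"roll":4},{"jaw":0,"dx":0.001,"dy":-0.02,"dz":0,"roll":4},{"jaw":0,"dx":0.001,"dy":-0.02,"dz":0,"roll":4}])

```text
t: 7.75
eef_pos: [0.4451, 0.0558, 0.1435]
ee_rot: [3.141, 0.0, -0.884]
force: [0.2, 0.0, -2.2]
width: 0.0091
gripper_force: 40.0
```

Emit:
servo_tool(moves=[{"jaw":0,"dx":0.002,"dy":-0.02,"dz":0,"roll":4},{"jaw":0,"dx":0.002,"dy":-0.02,"dz":0,"roll":4},{"jaw":0,"dx":0.002,"dy":-0.02,"dz":0,"roll":4},{"jaw":0,"dx":0.002,"dy":-0.02,"dz":0,"roll":4},{"jaw":0,"dx":0.002,"dy":-0.02,"dz":0,"roll":4},{"jaw":0,"dx":0.002,"dy":-0.02,"dz":0,"roll":4},{"jaw":0,"dx":0.002,"dy":-0.02,"dz":0,"roll":4},{"jaw":0,"dx":0.002,"dy":-0.02,"dz":0,"roll":4},{"jaw":0,"dx":0.002,"dy":-0.02,"dz":0,"roll":4},{"jaw":0,"dx":0.002,"dy":-0.02,"dz":0,"roll":4}])

```text
t: 9.0
eef_pos: [0.4651, -0.1441, 0.1435]
ee_rot: [3.141, 0.001, -0.186]
force: [1.0, 0.2, -1.9]
width: 0.009
gripper_force: 40.0
```

Emit:
servo_tool(moves=[{"jaw":0,"dx":0.002,"dy":-0.02,"dz":0,"roll":4},{"jaw":0,"dx":0.002,"dy":-0.02,"dz":0,"roll":4},{"jaw":0,"dx":0.002,"dy":-0.02,"dz":0,"roll":4},{"jaw":0,"dx":0.002,"dy":-0.02,"dz":0,"roll":4},{"jaw":0,"dx":0.002,"dy":-0.02,"dz":0,"roll":3},{"jaw":0,"dx":0.002,"dy":-0.02,"dz":0,"roll":2},{"jaw":0,"dx":0.002,"dy":-0.018,"dz":0,"roll":1.5},{"jaw":0,"dx":0.002,"dy":-0.014,"dz":0,"roll":0},{"jaw":0,"dx":0.002,"dy":-0.01,"dz":0,"roll":0},{"jaw":0,"dx":0,"dy":-0.006,"dz":0,"roll":0}])

```text
t: 10.25
eef_pos: [0.4834, -0.3116, 0.1436]
ee_rot: [-3.141, 0.0, 0.203]
force: [-0.6, -0.3, -1.5]
width: 0.0096
gripper_force: 40.0
```

```bash
python3 - <<'E'
from h import *
grab('wrist','w3');f=grab('scene','s3')
a=cv2.imread('pics/w3.png');b=cv2.imread('pics/s3.png')[100:310,120:400]
cv2.imwrite('pics/m3.png',np.hstack([cv2.resize(a,(400,300)),cv2.resize(b,(400,300))]))
E
```

```text
(no output)
```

View pics/m3.png

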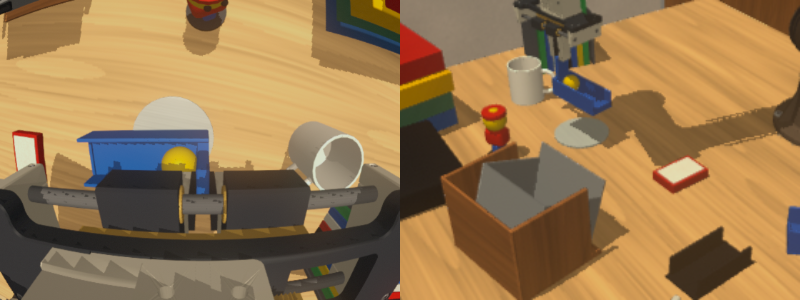

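Emit:
servo_tool(moves=[{"jaw":0,"dx":0,"dy":-0.005,"dz":-0.006,"roll":0},{"jaw":0,"dx":0,"dy":-0.005,"dz":-0.012,"roll":0},{"jaw":0,"dx":0,"dy":-0.003,"dz":-0.014,"roll":0},{"jaw":0,"dx":0,"dy":0,"dz":-0.014,"roll":0},{"jaw":0,"dx":0,"dy":0,"dz":-0.012,"roll":0},{"jaw":0,"dx":0,"dy":0,"dz":-0.01,"roll":0},{"jaw":0,"dx":0,"dy":0,"dz":-0.007,"roll":0},{"jaw":0,"dx":0,"dy":0,"dz":-0.005,"roll":0},{"jaw":0,"dx":0,"dy":0,"dz":-0.002,"roll":0},{"jaw":0,"dx":0,"dy":0,"dz":0,"roll":0}])

```text
t: 11.6
eef_pos: [0.4835, -0.3243, 0.0619]
ee_rot: [3.141, -0.0, 0.203]
force: [0.1, 0.3, -1.5]
width: 0.0095
gripper_force: 40.0
```

```bash
python3 - <<'E'
from h import *
np.set_printoptions(precision=4,suppress=True)
from station import get_state
print(get_state()['eef_pos'],get_state()['force'])
W,H=wcloud(grab('wrist','w4'))
c=box(W,[.38,-.42,.001],[.58,-.17,.06])&(np.mgrid[:420,:560][0]<235)
B=W[c&(H[...,0]>100)&(H[...,0]<130)&(H[...,1]>90)]
Z=B[B[:,2]>.035];print('wall',len(Z),np.median(Z[:,2]),cv2.minAreaRect((Z[:,:2]*1000).astype(np.float32)))
for y in np.arange(-.31,-.19,.02):
    q=B[abs(B[:,1]-y)<.004];print(y,len(q),q[:,2].max(),np.median(q[:,2])) if len(q) else 0
G=W[c&(H[...,1]<70)&(W[...,2]>.002)&(W[...,2]<.012)];print('coaster',len(G),G.min(0),G.max(0))
E
```

```text
[ 0.4835 -0.3243  0.0619] [ 0.076   0.3421 -1.4722]
wall 1697 0.04696077444245871 ((491.31927490234375, -260.9520263671875), (11.491950988769531, 128.73294067382812), 10.652295112609863)
-0.31 181 0.049177717076267835 0.017095563789086988
-0.29 219 0.04908492352146658 0.03798690074887491
-0.26999999999999996 562 0.04898354796641913 0.01881795079347942
-0.24999999999999994 537 0.04835069846646868 0.01962609924023392
-0.22999999999999993 523 0.04835651954140822 0.02041627071013494
-0.2099999999999999 490 0.04812005391001605 0.021297912111817988
coaster 4107 [ 0.4833 -0.3151  0.0021] [ 0.5288 -0.1985  0.012 ]
```

Emit:
servo_tool(moves=[{"jaw":0,"dx":0.001,"dy":0,"dz":-0.002,"roll":0},{"jaw":0,"dx":0,"dy":0,"dz":-0.002,"roll":0},{"jaw":0,"dx":0,"dy":0,"dz":-0.001,"roll":0},{"jaw":0,"dx":0,"dy":0,"dz":-0.0005,"roll":0},{"jaw":0,"dx":0,"dy":0,"dz":0,"roll":0},{"jaw":0.15,"dx":0,"dy":0,"dz":0,"roll":0},{"jaw":0.25,"dx":0,"dy":0,"dz":0,"roll":0},{"jaw":0.4,"dx":0,"dy":0,"dz":0,"roll":0},{"jaw":0.5,"dx":0,"dy":0,"dz":0,"roll":0},{"jaw":0.5,"dx":0,"dy":0,"dz":0,"roll":0}])

```text
t: 12.9
eef_pos: [0.4843, -0.3242, 0.0562]
ee_rot: [-3.142, 0.0, 0.203]
force: [-0.4, 0.7, 0.2]
width: 0.0423
gripper_force: 0.0
```

Emit:
servo_tool(moves=[{"jaw":0.5,"dx":0,"dy":0,"dz":0.005,"roll":0},{"jaw":0.5,"dx":0,"dy":0,"dz":0.01,"roll":0},{"jaw":0.5,"dx":0,"dy":0,"dz":0.02,"roll":0},{"jaw":0.5,"dx":0,"dy":0,"dz":0.03,"roll":0},{"jaw":1,"dx":0,"dy":0,"dz":0.04,"roll":0},{"jaw":1,"dx":0,"dy":0.02,"dz":0.02,"roll":-10},{"jaw":1,"dx":-0.01,"dy":0.02,"dz":0,"roll":-10},{"jaw":1,"dx":-0.01,"dy":0.03,"dz":0,"roll":-10},{"jaw":1,"dx":0,"dy":0.03,"dz":0,"roll":-10},{"jaw":1,"dx":0,"dy":0,"dz":0,"roll":-10}])

```text
t: 14.15
eef_pos: [0.4644, -0.2228, 0.1826]
ee_rot: [-3.14, -0.001, -0.673]
force: [-0.1, -0.5, 0.6]
width: 0.0871
gripper_force: 0.0
```

```bash
cat > meas.py <<'E'
from h import *
import sys,math
np.set_printoptions(precision=4,suppress=True)
from station import get_state
s=get_state();print(s['eef_pos'],math.degrees(s['ee_rot'][2])+270,s['t'])
W,H=wcloud(grab('wrist',sys.argv[1]))
c=box(W,[.36,-.42,-.01],[.60,-.14,.12])&(np.mgrid[:420,:560][0]<235)
mr=lambda P:cv2.minAreaRect((P[:,:2]*1000).astype(np.float32))
B=W[c&(H[...,0]>100)&(H[...,0]<135)&(H[...,1]>60)]
Z=B[(B[:,2]>.036)&(B[:,2]<.05)];print('wall',len(Z),np.median(Z[:,2]),mr(Z))
Z=B[(B[:,2]>.005)&(B[:,2]<.02)];print('floor',len(Z),np.median(Z[:,2]),mr(Z))
Z=W[c&(W[...,2]>.08)];
if len(Z):print('tab',len(Z),np.median(Z,0),mr(Z))
G=W[c&(H[...,1]<70)&(W[...,2]>.002)&(W[...,2]<.012)];print('coaster',len(G),G.min(0),G.max(0))
E
python3 meas.py w5; python3 - <<'E'
import cv2,numpy as np
from sys import path
path.insert(0,'.')
import os;os.chdir('.')
from h import *
grab('scene','s5')
a=cv2.imread('pics/w5.png');b=cv2.imread('pics/s5.png')[100:310,120:400]
cv2.imwrite('pics/m5.png',np.hstack([cv2.resize(a,(400,300)),cv2.resize(b,(400,300))]))
E
```

```text
[ 0.4644 -0.2228  0.1826] 231.43514397100577 14.15
wall 1173 0.042818399843627446 ((471.5109558105469, -264.7156982421875), (52.36533737182617, 128.25177001953125), 11.49606704711914)
floor 3193 0.015279742736908792 ((466.0206604003906, -260.8572998046875), (59.70054244995117, 119.31743621826172), 11.245485305786133)
tab 433 [ 0.4839 -0.3223  0.0898] ((483.4828796386719, -323.1986389160156), (29.746570587158203, 10.668450355529785), 11.068534851074219)
coaster 3308 [ 0.4097 -0.3232  0.0024] [ 0.5283 -0.2133  0.012 ]
```

View pics/m5.png

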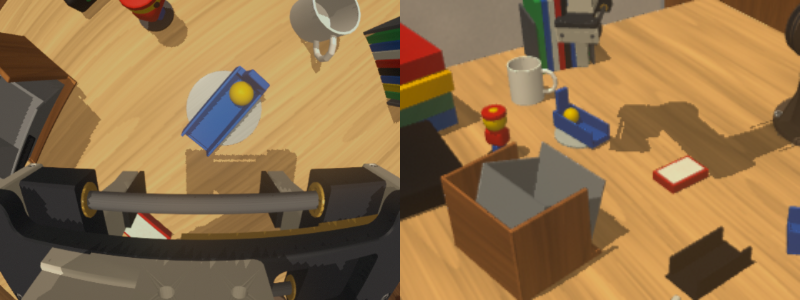

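Emit:
servo_tool(moves=[{"jaw":1,"dx":-0.0021,"dy":0.0043,"dz":0,"roll":-10},{"jaw":1,"dx":0,"dy":0,"dz":-0.01,"roll":-10},{"jaw":1,"dx":0,"dy":0,"dz":-0.02,"roll":-10},{"jaw":1,"dx":0,"dy":0,"dz":-0.02,"roll":-10},{"jaw":1,"dx":0,"dy":0,"dz":-0.025,"roll":0},{"jaw":1,"dx":0,"dy":0,"dz":-0.025,"roll":0},{"jaw":1,"dx":0,"dy":0,"dz":-0.025,"roll":0},{"jaw":1,"dx":0,"dy":0,"dz":-0.02,"roll":0},{"jaw":1,"dx":0,"dy":0,"dz":-0.01,"roll":0},{"jaw":1,"dx":0,"dy":0,"dz":-0.006,"roll":0}], newtons=15)

```text
t: 15.5
eef_pos: [0.4624, -0.2201, 0.0202]
ee_rot: [3.142, -0.0, -1.366]
force: [0.4, -1.3, -0.4]
width: 0.0877
gripper_force: 0.0
```

```bash
python3 meas.py w6
```

```text
[ 0.4624 -0.2201  0.0202] 191.74495781029026 15.5
wall 3573 0.04290764771094732 ((474.1322937011719, -278.28753662109375), (51.87433624267578, 102.2928466796875), 11.59658145904541)
floor 9095 0.014757539305003358 ((467.74725341796875, -270.3450622558594), (54.280662536621094, 100.32313537597656), 11.307516098022461)
tab 2833 [ 0.4834 -0.3214  0.0899] ((478.07574462890625, -291.7723083496094), (176.0733184814453, 73.81549072265625), 11.828594207763672)
coaster 9366 [ 0.4093 -0.3247  0.0022] [ 0.5286 -0.2152  0.012 ]
```

Emit:
servo_tool(moves=[{"jaw":1,"dx":0,"dy":0.002,"dz":-0.003,"roll":0},{"jaw":0.75,"dx":0,"dy":0,"dz":0,"roll":0},{"jaw":0.65,"dx":0,"dy":0,"dz":0,"roll":0},{"jaw":0.6,"dx":0,"dy":0,"dz":0,"roll":0},{"jaw":0.5,"dx":0,"dy":0,"dz":0,"roll":0},{"jaw":0.4,"dx":0,"dy":0,"dz":0,"roll":0},{"jaw":0.4,"dx":0,"dy":0,"dz":0,"roll":0},{"jaw":0.4,"dx":0,"dy":0,"dz":0,"roll":0},{"jaw":0.4,"dx":0,"dy":0,"dz":0,"roll":0},{"jaw":0.4,"dx":0,"dy":0,"dz":0,"roll":0}], newtons=40)

```text
t: 16.8
eef_pos: [0.462, -0.2179, 0.0172]
ee_rot: [3.141, 0.0, -1.367]
force: [0.2, -0.1, 1.3]
width: 0.0352
gripper_force: 0.5
```

Emit:
servo_tool(moves=[{"jaw":0.4,"dx":0,"dy":0,"dz":0.002,"roll":0},{"jaw":0.4,"dx":0,"dy":0,"dz":0.004,"roll":0},{"jaw":0.4,"dx":0,"dy":0,"dz":0.006,"roll":0},{"jaw":0.4,"dx":0,"dy":0,"dz":0.008,"roll":0},{"jaw":0.4,"dx":0,"dy":0,"dz":0.008,"roll":0},{"jaw":0.4,"dx":0,"dy":0,"dz":0.008,"roll":0},{"jaw":0.4,"dx":0,"dy":0,"dz":0.006,"roll":0},{"jaw":0.4,"dx":0,"dy":0,"dz":0.004,"roll":0},{"jaw":0.4,"dx":0,"dy":0,"dz":0.002,"roll":0},{"jaw":0.4,"dx":0,"dy":0,"dz":0,"roll":0}])

```text
t: 18.05
eef_pos: [0.4622, -0.2179, 0.0652]
ee_rot: [3.142, 0.0, -1.367]
force: [-0.1, 0.0, 0.1]
width: 0.0347
gripper_force: 0.0
```

```bash
cat > tilt.py <<'E'
# pitch of the held scoop from its side-wall top edges and ball, wrist camera; tool-centred frame
from h import *
import sys,math
np.set_printoptions(precision=1,suppress=True)
from station import get_state
s=get_state();e=s['eef_pos'];a=s['ee_rot'][2]+math.pi   # tool -x direction = towards the lip
W,H=wcloud(grab('wrist',sys.argv[1]));print(e.round(4),s['force'],s['width'],s['t'])
D=W-e;sx=-(D[...,0]*-math.cos(a)+D[...,1]*-math.sin(a));sy=-D[...,0]*math.sin(a)+D[...,1]*math.cos(a)
L=np.dstack([sx,sy,D[...,2]])*1000
B=(H[...,0]>100)&(H[...,0]<135)&(H[...,1]>60)&(np.abs(L[...,0]+50)<100)&(np.abs(L[...,1])<30)&(np.abs(L[...,2])<150)&(np.mgrid[:420,:560][0]<300)
P=L[B];print(len(P))
for x in range(-130,30,10):
    q=P[(P[:,0]>=x)&(P[:,0]<x+10)]
    if len(q)>15:
        w=q[np.abs(np.abs(q[:,1])-24)<3];i=q[np.abs(q[:,1])<14]
        print(x+5,len(q),'wall',np.percentile(w[:,2],95) if len(w)>5 else None,'mid',np.median(i[:,2]) if len(i)>5 else None)
Y=L[(H[...,0]>20)&(H[...,0]<32)&(H[...,1]>180)&(np.abs(L[...,0]+50)<100)&(np.abs(L[...,1])<30)&(np.abs(L[...,2])<80)]
print('ball',len(Y),Y.mean(0) if len(Y) else '')
E
python3 tilt.py w7
```

```text
[ 0.5 -0.2  0.1] [-0.1  0.   0.1] 0.0346748408555336 18.05
11380
-115 302 wall -21.13424406989905 mid 24.620230436384748
-105 1366 wall -20.921337192547377 mid 24.62799525044057
-95 330 wall -21.081840303546926 mid -53.34209795024361
-85 290 wall -21.225516495211 mid None
-75 439 wall -21.249399583213005 mid -52.379572558291535
-65 968 wall -21.164196528953976 mid -51.80223834034811
-55 1062 wall -21.313875486569728 mid -51.1987219342394
-45 1045 wall -21.407594164730774 mid -50.816763974034146
-35 1063 wall -21.327183248789837 mid -50.260482138845276
-25 1001 wall -21.216216310247493 mid -49.73698046189999
-15 1011 wall -21.40213295911462 mid -49.203379835031456
-5 979 wall -21.24289547590637 mid -48.69396198016339
5 931 wall -21.579774087165102 mid -48.17949239919859
15 593 wall -21.856242557406553 mid -46.57592968867909
ball 1968 [-84.9   3.5 -21.3]
```

```bash
python3 - <<'E'
from h import *
grab('scene','s7')
a=cv2.imread('pics/w7.png');b=cv2.imread('pics/s7.png')[80:220,180:366]
cv2.imwrite('pics/m7.png',np.hstack([cv2.resize(a,(400,300)),cv2.resize(b,(400,300))]))
E
```

```text
(no output)
```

View pics/m7.png

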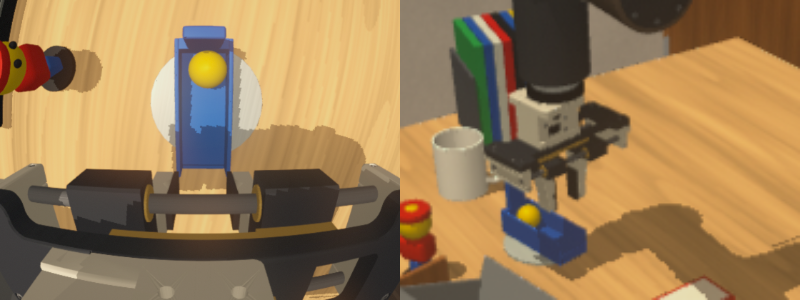

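```bash
python3 - <<'E'
from h import *
np.set_printoptions(precision=4,suppress=True)
mr=lambda P:cv2.minAreaRect((P[:,:2]*1000).astype(np.float32))
for n in ['w5','w6','w7']:
    f=np.load(n+'.npz');W,H=wcloud(f)
    c=box(W,[.36,-.42,-.01],[.60,-.14,.12])
    B=c&(H[...,0]>100)&(H[...,0]<135)&(H[...,1]>60)
    k=cv2.morphologyEx(B.astype(np.uint8),cv2.MORPH_OPEN,np.ones((3,3)))>0
    Z=W[k&(W[...,2]>.036)&(W[...,2]<.048)];print(n,'wall',len(Z),mr(Z))
    Z=W[k&(W[...,2]>.08)];print('tab',len(Z),mr(Z),Z[:,2].max())
    print('cam',-f['R'].T@f['t'])
# fingers: points near z .065-.12 in w7
W,H=wcloud(np.load('w7.npz'))
for v in range(160,250,10):
    print(v,[(u,*(W[v,u]*1000).astype(int)) for u in (230,250,270,300,320,335,345)])
E
```

```text
w5 wall 1135 ((471.7046203613281, -265.69561767578125), (52.212100982666016, 126.3707275390625), 11.660667419433594)
tab 333 ((483.7491455078125, -322.9951171875), (29.1455135345459, 8.889184951782227), 11.148868560791016) 0.09180034448338513
cam [ 0.522  -0.2677  0.3668]
w6 wall 4110 ((471.8340759277344, -267.1237487792969), (51.86007308959961, 124.54313659667969), 11.70345401763916)
tab 2298 ((483.4884948730469, -323.06561279296875), (29.12594223022461, 10.16443157196045), 12.613184928894043) 0.0923731237032176
cam [ 0.4779 -0.2912  0.2043]
w7 wall 2413 ((472.00897216796875, -267.203369140625), (51.86745071411133, 123.94674682617188), 11.33781909942627)
tab 1092 ((483.30889892578125, -323.3575439453125), (28.952898025512695, 9.751319885253906), 11.601581573486328) 0.09219424262735693
cam [ 0.4775 -0.2889  0.2493]
160 [(230, np.int64(510), np.int64(-247), np.int64(5)), (250, np.int64(492), np.int64(-256), np.int64(42)), (270, np.int64(480), np.int64(-254), np.int64(14)), (300, np.int64(458), np.int64(-259), np.int64(14)), (320, np.int64(448), np.int64(-265), np.int64(42)), (335, np.
[... 2321 characters left out ...]
nt64(-189), np.int64(1)), (250, np.int64(484), np.int64(-209), np.int64(42)), (270, np.int64(470), np.int64(-202), np.int64(17)), (300, np.int64(447), np.int64(-207), np.int64(17)), (320, np.int64(437), np.int64(-218), np.int64(42)), (335, np.int64(417), np.int64(-207), np.int64(0)), (345, np.int64(409), np.int64(-208), np.int64(0))]
240 [(230, np.int64(500), np.int64(-180), np.int64(0)), (250, np.int64(482), np.int64(-202), np.int64(42)), (270, np.int64(467), np.int64(-187), np.int64(0)), (300, np.int64(443), np.int64(-192), np.int64(0)), (320, np.int64(445), np.int64(-230), np.int64(91)), (335, np.int64(415), np.int64(-198), np.int64(0)), (345, np.int64(433), np.int64(-234), np.int64(96))]
```

Emit:
servo_tool(moves=[{"jaw":1,"dx":0,"dy":0,"dz":0,"roll":-0.3},{"jaw":1,"dx":0.001,"dy":-0.002,"dz":0,"roll":0},{"jaw":1,"dx":0,"dy":0,"dz":0,"roll":0},{"jaw":1,"dx":0,"dy":0,"dz":0,"roll":0},{"jaw":1,"dx":0,"dy":0,"dz":-0.006,"roll":0},{"jaw":1,"dx":0,"dy":0,"dz":-0.012,"roll":0},{"jaw":1,"dx":0,"dy":0,"dz":-0.012,"roll":0},{"jaw":1,"dx":0,"dy":0,"dz":-0.012,"roll":0},{"jaw":1,"dx":0,"dy":0,"dz":-0.006,"roll":0},{"jaw":1,"dx":0,"dy":0,"dz":0,"roll":0}])

```text
t: 19.4
eef_pos: [0.4629, -0.2199, 0.0166]
ee_rot: [3.14, 0.0, -1.373]
force: [-0.1, -0.7, 0.3]
width: 0.0879
gripper_force: 0.0
```

Emit:
servo_tool(moves=[{"jaw":0.9,"dx":0,"dy":0,"dz":0,"roll":0},{"jaw":0.8,"dx":0,"dy":0,"dz":0,"roll":0},{"jaw":0.75,"dx":0,"dy":0,"dz":0,"roll":0},{"jaw":0.7,"dx":0,"dy":0,"dz":0,"roll":0},{"jaw":0.65,"dx":0,"dy":0,"dz":0,"roll":0},{"jaw":0.62,"dx":0,"dy":0,"dz":0,"roll":0},{"jaw":0.57,"dx":0,"dy":0,"dz":0,"roll":0},{"jaw":0.57,"dx":0,"dy":0,"dz":0,"roll":0},{"jaw":0.57,"dx":0,"dy":0,"dz":0,"roll":0},{"jaw":0.57,"dx":0,"dy":0,"dz":0,"roll":0}], newtons=20)

```text
t: 20.65
eef_pos: [0.4634, -0.22, 0.0174]
ee_rot: [-3.141, -0.0, -1.373]
force: [-1.1, 0.0, 4.8]
width: 0.0499
gripper_force: 2.2
```

```bash
python3 tilt.py w8; python3 meas.py w8b
```

```text
[ 0.5 -0.2  0. ] [-1.1  0.   4.8] 0.04992985513251848 20.65
19280
-115 22 wall 25.756878747695968 mid None
-105 3505 wall 26.75611993698602 mid 72.16391458262117
-95 670 wall 26.50076237526481 mid -5.819181050262971
-85 508 wall 26.639647646273012 mid None
-75 633 wall 26.74700535576344 mid -4.781021386570042
-65 1356 wall 26.483159752142676 mid -4.018386931682395
-55 1732 wall 26.61590008340188 mid -3.507215362186469
-45 1719 wall 26.3743539834253 mid -3.0878009133667286
-35 1693 wall 26.408628023171175 mid -2.598120711694096
-25 1693 wall 26.36064388724755 mid -2.0379924175559507
-15 1628 wall 26.32751440049923 mid -1.5335160239577719
-5 1554 wall 26.72192481747448 mid -1.0021848001018143
5 1478 wall 26.511589473567472 mid -0.4446598275403557
15 1088 wall 25.33691913545803 mid 0.6084287763499958
ball 3328 [-82.6   3.6  26.4]
[ 0.4633 -0.2199  0.0174] 191.3556654270265 20.7
wall 3612 0.042929647265357945 ((474.6407470703125, -278.79705810546875), (51.80730056762695, 100.97335815429688), 10.66321086883545)
floor 9210 0.01473877125009794 ((468.2392578125, -270.9364013671875), (54.32771682739258, 99.87991333007812), 10.818339347839355)
tab 2927 [ 0.4832 -0.3217  0.0898] ((478.37615966796875, -291.478515625), (176.31106567382812, 75.36491394042969), 11.345464706420898)
coaster 9612 [ 0.4093 -0.3245  0.0025] [ 0.5287 -0.2159  0.012 ]
```

Emit:
servo_tool(moves=[{"jaw":0.55,"dx":0,"dy":0,"dz":0,"roll":0},{"jaw":0.55,"dx":0,"dy":0,"dz":0,"roll":0},{"jaw":0.54,"dx":0,"dy":0,"dz":0,"roll":0},{"jaw":0.54,"dx":0,"dy":0,"dz":0,"roll":0},{"jaw":0.53,"dx":0,"dy":0,"dz":0,"roll":0},{"jaw":0.53,"dx":0,"dy":0,"dz":0,"roll":0},{"jaw":0.52,"dx":0,"dy":0,"dz":0,"roll":0},{"jaw":0.52,"dx":0,"dy":0,"dz":0,"roll":0},{"jaw":0.52,"dx":0,"dy":0,"dz":0,"roll":0},{"jaw":0.52,"dx":0,"dy":0,"dz":0,"roll":0}], newtons=20)

```text
t: 22.0
eef_pos: [0.4635, -0.22, 0.0175]
ee_rot: [-3.141, -0.0, -1.373]
force: [-1.1, 0.1, 5.6]
width: 0.0457
gripper_force: 2.7
```

```bash
python3 - <<'E'
from h import *
grab('wrist','w9')
a=cv2.imread('pics/w9.png')[60:420,100:460]
cv2.imwrite('pics/m9.png',cv2.resize(a,(600,600)))
E
```

```text
(no output)
```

View pics/m9.png

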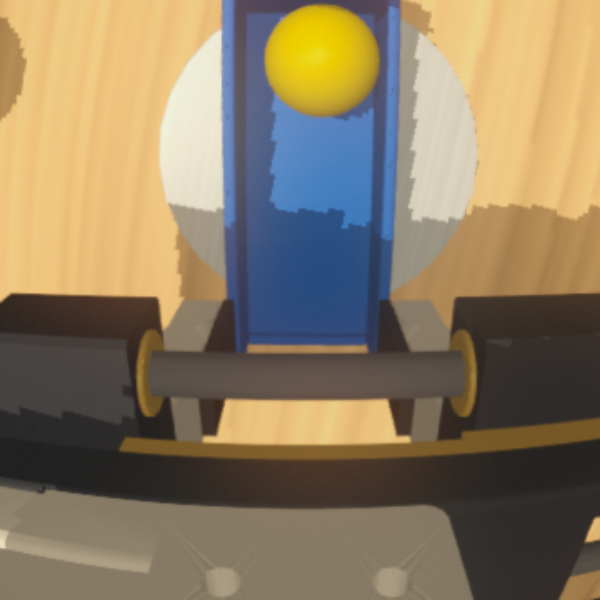

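```bash
python3 - <<'E'
from h import *
np.set_printoptions(precision=1,suppress=True)
import math
for n,e,yaw in [('w9',[.4635,-.22,.0175],-1.373),('w8',[.4634,-.22,.0174],-1.373)]:
    W,H=wcloud(np.load(n+'.npz'));a=yaw+math.pi;D=W-np.array(e)
    L=np.dstack([D[...,0]*math.cos(a)+D[...,1]*math.sin(a),-D[...,0]*math.sin(a)+D[...,1]*math.cos(a),D[...,2]])*1000
    blue=(H[...,0]>100)&(H[...,0]<130)&(H[...,1]>110)
    for x in range(-25,22,5):
        m=(np.abs(L[...,0]-x)<2.5)&(L[...,2]>18)&(L[...,2]<60)
        b=L[m&blue];g=L[m&~blue]
        s=f'{n} x{x} blue {len(b)}'
        if len(b): s+=f' y {b[:,1].min():.1f}..{b[:,1].max():.1f}'
        for sg in (-1,1):
            q=g[g[:,1]*sg>0]
            if len(q): s+=f' | side{sg} n{len(q)} inner {np.abs(q[:,1]).min():.1f} z {q[:,2].min():.0f}..{q[:,2].max():.0f}'
        print(s)
E
```

```text
w9 x-25 blue 80 y -24.0..25.6 | side-1 n87 inner 21.8 z 19..27 | side1 n10 inner 25.3 z 25..27
w9 x-20 blue 101 y -24.8..25.2 | side-1 n58 inner 21.9 z 20..27 | side1 n16 inner 25.3 z 24..27
w9 x-15 blue 119 y -24.9..25.4 | side-1 n35 inner 22.0 z 18..26 | side1 n5 inner 25.7 z 25..26
w9 x-10 blue 101 y -25.0..25.2 | side-1 n916 inner 22.0 z 18..60 | side1 n893 inner 22.1 z 24..60
w9 x-5 blue 42 y -23.2..22.6 | side-1 n126 inner 22.1 z 18..58 | side1 n114 inner 22.0 z 25..58
w9 x0 blue 35 y -23.3..22.2 | side-1 n69 inner 21.7 z 19..48 | side1 n56 inner 22.1 z 26..48
w9 x5 blue 31 y -23.2..22.1 | side-1 n39 inner 21.6 z 20..39 | side1 n37 inner 21.6 z 19..59
w9 x10 blue 9 y -23.3..22.3 | side-1 n25 inner 21.9 z 18..59 | side1 n32 inner 21.6 z 20..60
w9 x15 blue 0 | side-1 n2 inner 22.0 z 18..19
w9 x20 blue 0
w8 x-25 blue 80 y 22.1..25.6 | side-1 n91 inner 21.8 z 18..27 | side1 n12 inner 25.5 z 24..26
w8 x-20 blue 106 y -24.6..25.3 | side-1 n55 inner 21.9 z 19..27 | side1 n14 inner 25.5 z 24..27
w8 x-15 blue 113 y -24.9..25.5 | side-1 n36 inner 21.9 z 18..27 | side1 n9 inner 25.4 z 24..26
w8 x-10 blue 119 y -25.2..25.2 | side-1 n931 inner 22.0 z 18..60 | side1 n891 inner 24.3 z 24..60
w8 x-5 blue 107 y -25.4..24.5 | side-1 n132 inner 22.2 z 18..58 | side1 n115 inner 24.3 z 27..58
w8 x0 blue 120 y -25.5..24.6 | side-1 n72 inner 21.8 z 18..48 | side1 n55 inner 24.3 z 27..48
w8 x5 blue 98 y -25.4..24.4 | side-1 n45 inner 21.8 z 19..59 | side1 n39 inner 21.4 z 20..60
w8 x10 blue 40 y -25.6..24.5 | side-1 n38 inner 21.9 z 20..60 | side1 n34 inner 21.4 z 18..60
w8 x15 blue 0 | side-1 n1 inner 22.0 z 18..18 | side1 n3 inner 21.5 z 18..19
w8 x20 blue 0
```

Emit:
servo_tool(moves=[{"jaw":0.8,"dx":0,"dy":0,"dz":0,"roll":0},{"jaw":0.8,"dx":0,"dy":0,"dz":0,"roll":0},{"jaw":0.8,"dx":0.001,"dy":-0.005,"dz":0,"roll":0},{"jaw":0.8,"dx":0.001,"dy":-0.005,"dz":0,"roll":0},{"jaw":0.7,"dx":0,"dy":0,"dz":0,"roll":0},{"jaw":0.62,"dx":0,"dy":0,"dz":0,"roll":0},{"jaw":0.58,"dx":0,"dy":0,"dz":0,"roll":0},{"jaw":0.55,"dx":0,"dy":0,"dz":0,"roll":0},{"jaw":0.55,"dx":0,"dy":0,"dz":0,"roll":0},{"jaw":0.55,"dx":0,"dy":0,"dz":0,"roll":0}], newtons=30)

```text
t: 23.3
eef_pos: [0.4654, -0.2299, 0.0175]
ee_rot: [-3.141, -0.0, -1.372]
force: [-1.0, 0.4, 4.6]
width: 0.0486
gripper_force: 2.1
```

Emit:
servo_tool(moves=[{"jaw":0.55,"dx":0,"dy":0,"dz":0.001,"roll":0},{"jaw":0.55,"dx":0,"dy":0,"dz":0.002,"roll":0},{"jaw":0.55,"dx":0,"dy":0,"dz":0.002,"roll":0},{"jaw":0.55,"dx":0,"dy":0,"dz":0.002,"roll":0},{"jaw":0.55,"dx":0,"dy":0,"dz":0.002,"roll":0},{"jaw":0.55,"dx":0,"dy":0,"dz":0.002,"roll":0},{"jaw":0.55,"dx":0,"dy":0,"dz":0.002,"roll":0},{"jaw":0.55,"dx":0,"dy":0,"dz":0.002,"roll":0},{"jaw":0.55,"dx":0,"dy":0,"dz":0,"roll":0},{"jaw":0.55,"dx":0,"dy":0,"dz":0,"roll":0}], newtons=30)

```text
t: 24.55
eef_pos: [0.4652, -0.2299, 0.0322]
ee_rot: [3.142, 0.0, -1.373]
force: [-0.0, 0.1, -0.0]
width: 0.0483
gripper_force: 0.0
```

```bash
python3 tilt.py w10
```

```text
[ 0.5 -0.2  0. ] [-0.   0.1 -0. ] 0.048292693311061854 24.55
15531
-95 2358 wall 11.965721474789769 mid 57.66170897385667
-85 640 wall 11.723394448928486 mid -20.6676677597454
-75 523 wall 11.748514640083528 mid None
-65 545 wall 11.645992367449798 mid -19.495075976775063
-55 1053 wall 11.724407116578513 mid -18.73714685081239
-45 1433 wall 11.69570703176966 mid -18.461554840966855
-35 1446 wall 11.575406727401322 mid -17.879893846415953
-25 1379 wall 11.582670795125576 mid -17.327610214115936
-15 1395 wall 11.485573648672524 mid -16.814990742245246
-5 1349 wall 11.559247778845 mid -16.31203180762093
5 1294 wall 11.471798163752322 mid -15.879177768617243
15 1202 wall 11.5494865108326 mid -15.24308322712363
25 900 wall 1.1187627585346116 mid -14.217196659104761
ball 2780 [-73.2  -3.9  11.7]
```

Emit:
servo_tool(moves=[{"jaw":0.8,"dx":0,"dy":0,"dz":0,"roll":0},{"jaw":0.8,"dx":0,"dy":0,"dz":0,"roll":0},{"jaw":0.8,"dx":0,"dy":0,"dz":-0.008,"roll":0},{"jaw":0.8,"dx":0,"dy":0,"dz":-0.01,"roll":0},{"jaw":0.8,"dx":-0.001,"dy":0.004,"dz":-0.006,"roll":0},{"jaw":0.7,"dx":0,"dy":0,"dz":0,"roll":0},{"jaw":0.62,"dx":0,"dy":0,"dz":0,"roll":0},{"jaw":0.58,"dx":0,"dy":0,"dz":0,"roll":0},{"jaw":0.55,"dx":0,"dy":0,"dz":0,"roll":0},{"jaw":0.55,"dx":0,"dy":0,"dz":0,"roll":0}], newtons=30)

```text
t: 25.85
eef_pos: [0.4645, -0.2259, 0.0085]
ee_rot: [-3.141, -0.0, -1.373]
force: [0.2, 0.5, 2.0]
width: 0.0515
gripper_force: 30.0
```

```bash
python3 - <<'E'
from h import *
import math
for n,e,yaw in [('w9',[.4635,-.22,.0175],-1.373)]:
    W,H=wcloud(np.load(n+'.npz'));D=W-np.array(e)
    X=(D[...,0]*math.cos(yaw)+D[...,1]*math.sin(yaw))*1000;Y=(-D[...,0]*math.sin(yaw)+D[...,1]*math.cos(yaw))*1000;Z=D[...,2]*1000
    ok=np.load(n+'.npz')['d']>0
    for z in range(40,180,8):
        m=ok&(Z>z)&(Z<z+8)&(np.abs(X)<120)
        print(z,[(lo,int(m2.sum()),int(X[m2].max())) for lo,hi in [(0,18),(18,50),(50,100)] for m2 in [m&(np.abs(Y)>=lo)&(np.abs(Y)<hi)] if m2.sum()>3])
E
```

```text
40 [(0, 242, 101), (18, 677, 11)]
48 [(0, 266, 101), (18, 506, 11)]
56 [(0, 328, 101), (18, 569, 11)]
64 [(0, 1064, 110), (18, 373, 11)]
72 [(0, 1518, 110), (18, 450, 5)]
80 [(18, 269, 10)]
88 [(18, 377, 37), (50, 916, 38)]
96 [(0, 11, 30), (18, 2090, 38), (50, 2436, 39)]
104 [(0, 3694, 31), (18, 4515, 38), (50, 5514, 38)]
112 [(0, 807, 23), (18, 13402, 38), (50, 4352, 39)]
120 [(0, 1935, 26), (18, 2577, 26), (50, 2598, 39)]
128 [(0, 3929, 26), (18, 8290, 26), (50, 13671, 38)]
136 [(0, 5139, 27), (18, 4376, 25), (50, 82, 24)]
144 [(0, 1643, 26), (18, 1393, 24), (50, 24, 21)]
152 []
160 []
168 []
176 []
```

Emit:
servo_tool(moves=[{"jaw":0.7,"dx":0,"dy":0,"dz":0,"roll":0},{"jaw":0.7,"dx":0,"dy":0,"dz":0,"roll":0},{"jaw":0.7,"dx":-0.001,"dy":0.0045,"dz":0,"roll":0},{"jaw":0.7,"dx":-0.001,"dy":0.0045,"dz":0,"roll":0},{"jaw":0.65,"dx":0,"dy":0,"dz":0,"roll":0},{"jaw":0.6,"dx":0,"dy":0,"dz":0,"roll":0},{"jaw":0.5,"dx":0,"dy":0,"dz":0,"roll":0},{"jaw":0.4,"dx":0,"dy":0,"dz":0,"roll":0},{"jaw":0.4,"dx":0,"dy":0,"dz":0,"roll":0},{"jaw":0.4,"dx":0,"dy":0,"dz":0,"roll":0}], newtons=50)

```text
t: 27.1
eef_pos: [0.4623, -0.2169, 0.0083]
ee_rot: [-3.142, -0.0, -1.373]
force: [0.5, 1.6, 1.7]
width: 0.0517
gripper_force: 50.0
```

Emit:
servo_tool(moves=[{"jaw":0.4,"dx":0,"dy":0,"dz":0.002,"roll":0},{"jaw":0.4,"dx":0,"dy":0,"dz":0.003,"roll":0},{"jaw":0.4,"dx":0,"dy":0,"dz":0.005,"roll":0},{"jaw":0.4,"dx":0,"dy":0,"dz":0.007,"roll":0},{"jaw":0.4,"dx":0,"dy":0,"dz":0.008,"roll":0},{"jaw":0.4,"dx":0,"dy":0,"dz":0.008,"roll":0},{"jaw":0.4,"dx":0,"dy":0,"dz":0.006,"roll":0},{"jaw":0.4,"dx":0,"dy":0,"dz":0.004,"roll":0},{"jaw":0.4,"dx":0,"dy":0,"dz":0.002,"roll":0},{"jaw":0.4,"dx":0,"dy":0,"dz":0,"roll":0}])

```text
t: 28.35
eef_pos: [0.4622, -0.2169, 0.0533]
ee_rot: [-3.142, 0.0, -1.373]
force: [-0.8, -0.4, -1.4]
width: 0.0516
gripper_force: 50.0
```

```bash
python3 tilt.py w11
```

```text
[ 0.5 -0.2  0.1] [-0.8 -0.4 -1.4] 0.05158170142399286 28.35
22804
-115 522 wall 34.70833709794292 mid 80.38613581343465
-105 4878 wall 34.6555501419532 mid 71.99414302272758
-95 726 wall 34.61224793186875 mid 2.3928662641857295
-85 688 wall 34.7769427009691 mid None
-75 912 wall 34.781624083791975 mid 3.9852163307717428
-65 1781 wall 34.82965589556796 mid 4.472237444428005
-55 1913 wall 34.88142114673402 mid 5.059581133185844
-45 1881 wall 35.0404834482748 mid 5.66886623448258
-35 1857 wall 35.079626501586425 mid 6.339059167914357
-25 1807 wall 35.10280958373329 mid 6.9129361173057635
-15 1790 wall 35.285167179917515 mid 7.578266550354034
-5 1750 wall 35.395496979905495 mid 8.254706858033874
5 1519 wall 35.39528576343935 mid 8.903335218482272
15 780 wall 20.10464041803744 mid 11.090740627338821
ball 3698 [-85.6  -4.1  34.6]
```

Emit:
servo_tool(moves=[{"jaw":0.4,"dx":0.004,"dy":0.003,"dz":0.006,"roll":0.5},{"jaw":0.4,"dx":0.006,"dy":0.005,"dz":0.012,"roll":0},{"jaw":0.4,"dx":0.008,"dy":0.006,"dz":0.014,"roll":0},{"jaw":0.4,"dx":0.01,"dy":0.008,"dz":0.015,"roll":0},{"jaw":0.4,"dx":0.012,"dy":0.01,"dz":0.015,"roll":0},{"jaw":0.4,"dx":0.012,"dy":0.01,"dz":0.015,"roll":0},{"jaw":0.4,"dx":0.012,"dy":0.01,"dz":0.015,"roll":0},{"jaw":0.4,"dx":0.012,"dy":0.01,"dz":0.014,"roll":0},{"jaw":0.4,"dx":0.012,"dy":0.01,"dz":0.01,"roll":0},{"jaw":0.4,"dx":0.012,"dy":0.01,"dz":0.006,"roll":0}])

```text
t: 29.65
eef_pos: [0.5632, -0.1342, 0.176]
ee_rot: [-3.141, -0.0, -1.364]
force: [-0.2, -0.1, -1.7]
width: 0.0513
gripper_force: 50.0
```

Emit:
servo_tool(moves=[{"jaw":0.4,"dx":0.016,"dy":0.013,"dz":0,"roll":0},{"jaw":0.4,"dx":0.016,"dy":0.013,"dz":0,"roll":0},{"jaw":0.4,"dx":0.016,"dy":0.013,"dz":0,"roll":0},{"jaw":0.4,"dx":0.016,"dy":0.013,"dz":0,"roll":0},{"jaw":0.4,"dx":0.016,"dy":0.012,"dz":0,"roll":0},{"jaw":0.4,"dx":0.014,"dy":0.01,"dz":0,"roll":0},{"jaw":0.4,"dx":0.012,"dy":0.009,"dz":0,"roll":0},{"jaw":0.4,"dx":0.009,"dy":0.007,"dz":0,"roll":0},{"jaw":0.4,"dx":0.006,"dy":0.006,"dz":0,"roll":0},{"jaw":0.4,"dx":0.004,"dy":0.004,"dz":0,"roll":0}])

```text
t: 30.9
eef_pos: [0.6874, -0.0347, 0.1753]
ee_rot: [3.141, 0.0, -1.364]
force: [-0.5, 0.0, -1.5]
width: 0.0513
gripper_force: 50.0
```

```bash
python3 tilt.py w12; python3 - <<'E'
from h import *
np.set_printoptions(precision=1,suppress=True,linewidth=150)
a=np.radians(11.9);c0=np.array([.729,.009]);R=np.array([[np.cos(a),np.sin(a)],[-np.sin(a),np.cos(a)]])
for n in ['w12','scene']:
    f=grab('scene','s12') if n=='scene' else np.load(n+'.npz');W,H=(wcloud if n[0]=='w' else cloud)(f)
    L=np.dstack([(W[...,:2]-c0)@R.T,W[...,2]])*1000
    y=L[(L[...,2]>140)&(L[...,2]<156)&(H[...,0]<16)&(H[...,1]>90)&(np.abs(L[...,0])<95)&(L[...,1]<-60)&(L[...,1]>-125)]
    print(n,len(y))
    for x in range(-85,90,20):
        q=y[abs(y[:,0]-x)<10]
        if len(q)>4: print(x,len(q),np.percentile(q[:,1],[3,97]),np.median(q[:,2]))
E
```

```text
[ 0.7 -0.   0.2] [-0.5  0.  -1.5] 0.05129051217810551 30.9
23471
-115 539 wall 34.575194857828784 mid 80.3703116883609
-105 4894 wall 34.39108366707649 mid 71.67192665843713
-95 696 wall 34.470492633136736 mid None
-85 648 wall 34.57475883209223 mid None
-75 922 wall 34.67827650930938 mid 3.9365625208689634
-65 1907 wall 34.76664947499092 mid 4.418585234379907
-55 2075 wall 34.871730893563715 mid 5.058697921832445
-45 2007 wall 34.94612584757008 mid 5.606099137139914
-35 1969 wall 35.02445170222903 mid 6.265088493790566
-25 1892 wall 35.074972112442865 mid 6.861122923578544
-15 1818 wall 35.21942994931807 mid 7.469656313409651
-5 1776 wall 35.52079387997968 mid 8.143074818476565
5 1536 wall 35.31494267851423 mid 8.799928374280814
15 792 wall 23.468715656353538 mid 11.084043319487119
ball 3759 [-85.5  -3.3  34.4]
w12 1927
-5 326 [-99.2 -91.7] 149.9046634314225
15 348 [-99.3 -91.8] 149.73319428408394
35 313 [-99.3 -91.7] 149.7587150351735
55 282 [-99.3 -91.9] 149.7393746570167
75 658 [-98.7 -61.7] 149.16794685192076
scene 283
-45 19 [-95.  -87.1] 146.58209277586053
-25 37 [-95.7 -87.4] 145.8835252427958
-5 38 [-96.2 -86.6] 146.80651274471478
15 38 [-96.1 -87.3] 147.82540062596183
35 42 [-96.5 -86.6] 147.86827956885992
55 46 [-96.6 -88.2] 146.93721866823944
75 63 [-94.6 -62.7] 148.75118871919872
```

Emit:
servo_tool(moves=[{"jaw":0.4,"dx":0,"dy":0,"dz":-0.006,"roll":0},{"jaw":0.4,"dx":0,"dy":0,"dz":-0.008,"roll":0},{"jaw":0.4,"dx":0,"dy":0,"dz":-0.006,"roll":0},{"jaw":0.4,"dx":0,"dy":0,"dz":-0.004,"roll":0},{"jaw":0.4,"dx":0,"dy":0,"dz":-0.004,"roll":0},{"jaw":0.4,"dx":0,"dy":0,"dz":-0.004,"roll":0},{"jaw":0.4,"dx":0,"dy":0,"dz":-0.004,"roll":0},{"jaw":0.4,"dx":0,"dy":-0.001,"dz":-0.004,"roll":0},{"jaw":0.4,"dx":0,"dy":0,"dz":0,"roll":0},{"jaw":0.4,"dx":0,"dy":0,"dz":0,"roll":0}])

```text
t: 32.25
eef_pos: [0.6886, -0.0338, 0.1375]
ee_rot: [-3.137, 0.001, -1.363]
force: [-3.1, 9.6, 9.2]
width: 0.0513
gripper_force: 50.0
```

```bash
python3 tilt.py w13
```

```text
[ 0.7 -0.   0.1] [-3.1  9.6  9.2] 0.05125057011141393 32.25
29984
-105 211 wall 65.49020344750002 mid None
-95 5540 wall 62.84596293967411 mid 109.1236248305849
-85 5049 wall 60.32199531784184 mid 107.51177763037445
-75 2816 wall 57.5043350504524 mid 25.199736699304864
-65 2646 wall 54.78924274277127 mid 23.118506457079857
-55 2483 wall 52.16072127595114 mid 20.99283777633855
-45 2261 wall 49.346825111761305 mid 18.80698940340164
-35 2135 wall 46.61448759206572 mid 16.775035032450674
-25 1926 wall 44.013556435656085 mid 14.645729250948424
-15 1762 wall 41.39881100753276 mid 12.46750655774262
-5 1664 wall 38.61987582693129 mid 10.44306241115671
5 1414 wall 36.077516287848006 mid 8.689176399064497
15 77 wall 24.60515965554886 mid 9.39375713563037
ball 1296 [15.2 -3.6 36.1]
```

Emit:
servo_tool(moves=[{"jaw":0.4,"dx":0,"dy":-0.001,"dz":-0.004,"roll":0},{"jaw":0.4,"dx":0,"dy":-0.001,"dz":-0.004,"roll":0},{"jaw":0.4,"dx":0.001,"dy":-0.002,"dz":-0.004,"roll":0},{"jaw":0.4,"dx":0,"dy":-0.002,"dz":-0.004,"roll":0},{"jaw":0.4,"dx":0,"dy":-0.001,"dz":-0.003,"roll":0},{"jaw":0.4,"dx":0,"dy":0,"dz":0,"roll":0},{"jaw":0.4,"dx":0,"dy":0,"dz":0,"roll":0},{"jaw":0.4,"dx":0,"dy":0,"dz":0,"roll":0},{"jaw":0.4,"dx":0,"dy":0,"dz":0,"roll":0},{"jaw":0.4,"dx":0,"dy":0,"dz":0,"roll":0}])

```text
t: 33.55
eef_pos: [0.6899, -0.0382, 0.118]
ee_rot: [-3.136, 0.004, -1.362]
force: [-3.5, 19.1, 8.5]
width: 0.0516
gripper_force: 50.0
```

```bash
python3 tilt.py w14
```

```text
[ 0.7 -0.   0.1] [-3.5 19.1  8.5] 0.05159906577744781 33.55
33815
-105 1704 wall 78.96393121050636 mid 74.80956348733702
-95 3634 wall 93.24330236575385 mid 87.45158643408985
-85 6079 wall 100.10666639274756 mid 102.14111796253144
-75 7845 wall 95.91473093550569 mid 116.73398305000002
-65 10159 wall 89.25428154182593 mid 129.85628398139744
-55 2878 wall None mid 135.41326595463565
-15 218 wall 52.423001927710146 mid None
-5 436 wall 47.07060666490028 mid None
5 852 wall 40.428866585308775 mid 8.571094506515886
ball 0
```

Emit:
servo_tool(moves=[{"jaw":0.4,"dx":0,"dy":0,"dz":-0.003,"roll":0},{"jaw":0.4,"dx":0,"dy":0,"dz":-0.003,"roll":0},{"jaw":0.4,"dx":0,"dy":-0.001,"dz":-0.002,"roll":0},{"jaw":0.4,"dx":0,"dy":0,"dz":0,"roll":0},{"jaw":0.4,"dx":0,"dy":0,"dz":0,"roll":0},{"jaw":0.4,"dx":0,"dy":0,"dz":0,"roll":0},{"jaw":0.4,"dx":0,"dy":0,"dz":0,"roll":0},{"jaw":0.4,"dx":0,"dy":0,"dz":0,"roll":0},{"jaw":0.4,"dx":0,"dy":0,"dz":0,"roll":0},{"jaw":0.4,"dx":0,"dy":0,"dz":0,"roll":0}])

```text
t: 34.85
eef_pos: [0.6902, -0.0399, 0.1101]
ee_rot: [-3.136, 0.003, -1.362]
force: [-1.9, 17.2, 7.4]
width: 0.0517
gripper_force: 50.0
```

```bash
python3 tilt.py w15; python3 - <<'E'
from h import *
grab('scene','s15');grab('top','t15')
H=cv2.cvtColor(cv2.imread('pics/s15.png'),cv2.COLOR_BGR2HSV)
b=cv2.resize(cv2.imread('pics/s15.png')[90:310,130:350],(400,400),interpolation=cv2.INTER_CUBIC)
t=cv2.resize(cv2.imread('pics/t15.png')[60:220,220:380],(400,400),interpolation=cv2.INTER_CUBIC)
cv2.imwrite('pics/m15.png',np.hstack([b,t]))
E
```

```text
[ 0.7 -0.   0.1] [-1.9 17.2  7.4] 0.0517225724037128 34.85
44653
-95 4002 wall 94.04863698557236 mid 89.65845356786599
-85 6201 wall 104.72170477296358 mid 100.38399225751422
-75 9116 wall 111.52294653401111 mid 111.34380873747781
-65 10568 wall 107.41644179410584 mid 122.25563249102194
-55 13431 wall 98.1851508338573 mid 132.98564667450688
-45 1253 wall 89.69175476210782 mid 138.16537327587403
-35 68 wall 106.7819705335054 mid None
ball 0
```

View pics/m15.png

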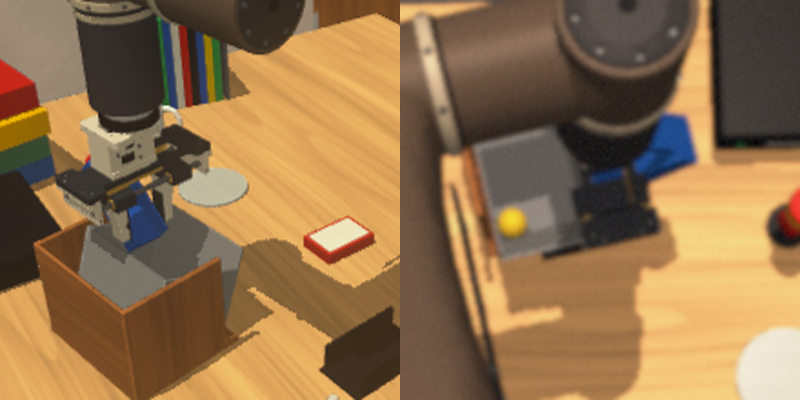

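Emit:
servo_tool(moves=[{"jaw":0.4,"dx":0,"dy":0,"dz":0,"roll":0},{"jaw":0.4,"dx":0,"dy":0,"dz":0,"roll":0},{"jaw":0.4,"dx":0,"dy":0,"dz":0,"roll":0},{"jaw":0.4,"dx":0,"dy":0,"dz":0,"roll":0},{"jaw":0.4,"dx":0,"dy":0,"dz":0,"roll":0},{"jaw":0.4,"dx":0,"dy":0.001,"dz":0.003,"roll":0},{"jaw":0.4,"dx":0,"dy":0.001,"dz":0.003,"roll":0},{"jaw":0.4,"dx":0,"dy":0.001,"dz":0.003,"roll":0},{"jaw":0.4,"dx":0,"dy":0.001,"dz":0.003,"roll":0},{"jaw":0.4,"dx":0,"dy":0.001,"dz":0.003,"roll":0}], newtons=10)

```text
t: 36.25
eef_pos: [0.6882, -0.039, 0.1234]
ee_rot: [3.142, -0.0, -1.364]
force: [-0.1, 0.7, -1.5]
width: 0.0522
gripper_force: 10.0
```

```bash
python3 tilt.py w16
```

```text
[ 0.7 -0.   0.1] [-0.1  0.7 -1.5] 0.05220915143666055 36.25
48785
-95 3079 wall 94.7092487113242 mid 91.90301764210304
-85 6245 wall 104.5713510829385 mid 100.54698288664675
-75 9188 wall 114.46509210252707 mid 110.58423281537398
-65 10664 wall 114.09177249547496 mid 120.57546195340058
-55 12712 wall 103.77050784449332 mid 130.51884501906758
-45 6869 wall 94.6125077536018 mid 137.48615785506985
ball 0
```

Emit:
servo_tool(moves=[{"jaw":0.4,"dx":0,"dy":0,"dz":0,"roll":0},{"jaw":0.4,"dx":0,"dy":0,"dz":0,"roll":0},{"jaw":0.4,"dx":0,"dy":0,"dz":0.002,"roll":0},{"jaw":0.4,"dx":0,"dy":0.001,"dz":0.003,"roll":0},{"jaw":0.4,"dx":0,"dy":0.001,"dz":0.003,"roll":0},{"jaw":0.4,"dx":0,"dy":0.001,"dz":0.003,"roll":0},{"jaw":0.4,"dx":0,"dy":0.001,"dz":0.003,"roll":0},{"jaw":0.4,"dx":0,"dy":0,"dz":0.003,"roll":0},{"jaw":0.4,"dx":0,"dy":0,"dz":0,"roll":0},{"jaw":0.4,"dx":0,"dy":0,"dz":0,"roll":0}], newtons=4)

```text
t: 37.55
eef_pos: [0.6884, -0.0348, 0.1405]
ee_rot: [-3.141, 0.0, -1.364]
force: [0.2, 0.9, 0.6]
width: 0.0517
gripper_force: 4.0
```

```bash
python3 tilt.py w17
```

```text
[ 0.7 -0.   0.1] [0.2 0.9 0.6] 0.05173397906431039 37.55
30179
-105 184 wall 54.036549561416656 mid 97.76722573591368
-95 7468 wall 52.77011475131065 mid 98.40907604990973
-85 2607 wall 51.618097580538816 mid 19.659851145684442
-75 2527 wall 50.63322668832885 mid 19.122080664096295
-65 2497 wall 49.45351962117511 mid 18.541497715287708
-55 2421 wall 48.328102534533116 mid 18.056053481018076
-45 2301 wall 47.26194531531886 mid 17.397557213177095
-35 2175 wall 46.056686133269295 mid 16.9035970940844
-25 2072 wall 45.07440522275316 mid 16.331992568116267
-15 1912 wall 43.979090200138586 mid 15.784648197605055
-5 1864 wall 42.79581688680412 mid 15.27187810959363
5 1406 wall 41.90093304484296 mid 14.683455318366304
15 745 wall 23.44729318534814 mid 14.086196513033403
ball 0
```

Emit:
servo_tool(moves=[{"jaw":0.4,"dx":0,"dy":0,"dz":0.002,"roll":0},{"jaw":0.4,"dx":0,"dy":0,"dz":0.002,"roll":0},{"jaw":0.4,"dx":0,"dy":0,"dz":0.001,"roll":0},{"jaw":0.4,"dx":0,"dy":0,"dz":0,"roll":0},{"jaw":0.4,"dx":0,"dy":0,"dz":0,"roll":0},{"jaw":0.4,"dx":0,"dy":0,"dz":0,"roll":0},{"jaw":0.4,"dx":0,"dy":0,"dz":0,"roll":0},{"jaw":0.4,"dx":0,"dy":0,"dz":0,"roll":0},{"jaw":0.4,"dx":0,"dy":0,"dz":0,"roll":0},{"jaw":0.4,"dx":0,"dy":0,"dz":0,"roll":0}], newtons=4)

```text
t: 38.85
eef_pos: [0.6882, -0.0349, 0.1453]
ee_rot: [3.142, -0.0, -1.364]
force: [-0.7, -0.6, 0.5]
width: 0.0518
gripper_force: 4.0
```

Emit:
servo_tool(moves=[{"jaw":0.4,"dx":0,"dy":0,"dz":0,"roll":0},{"jaw":0.4,"dx":0,"dy":0,"dz":0,"roll":0},{"jaw":0.4,"dx":0,"dy":0,"dz":0.003,"roll":0},{"jaw":0.4,"dx":0,"dy":0,"dz":0.005,"roll":0},{"jaw":0.4,"dx":0,"dy":0,"dz":0.006,"roll":0},{"jaw":0.4,"dx":0,"dy":0,"dz":0.006,"roll":0},{"jaw":0.4,"dx":0,"dy":0,"dz":0.006,"roll":0},{"jaw":0.4,"dx":0,"dy":0,"dz":0.006,"roll":0},{"jaw":0.4,"dx":0,"dy":0,"dz":0.004,"roll":0},{"jaw":0.4,"dx":0,"dy":0,"dz":0,"roll":0}], newtons=50)

```text
t: 40.1
eef_pos: [0.6884, -0.0349, 0.1817]
ee_rot: [-3.141, 0.0, -1.364]
force: [0.7, -0.3, -0.8]
width: 0.0516
gripper_force: 50.0
```

```bash
python3 tilt.py w18
```

```text
[ 0.7 -0.   0.2] [ 0.7 -0.3 -0.8] 0.05158014459814844 40.1
29622
-105 1901 wall 44.4783369259036 mid 90.41136591901224
-95 6115 wall 44.2394782733751 mid 76.1707206128005
-85 2282 wall 43.91809648600988 mid 12.143206266686482
-75 2313 wall 43.706448387231305 mid 12.421793370026691
-65 2323 wall 43.47074269593847 mid 12.762988185441609
-55 2306 wall 43.22716825723595 mid 12.984980122387842
-45 2202 wall 43.067000520627246 mid 13.318213285499079
-35 2140 wall 42.76399409541549 mid 13.637453410344975
-25 2036 wall 42.35154363330678 mid 13.994638195719473
-15 1933 wall 42.35609234777296 mid 14.248784294116815
-5 1904 wall 42.12656283053945 mid 14.565465976791092
5 1461 wall 41.76410815431116 mid 14.868725578801978
15 706 wall 23.74998812481757 mid 15.041330223828503
ball 0
```

```bash
python3 - <<'E'
from h import *
import math
for n,e,yaw in [('w12',[.6874,-.0347,.1753],-1.364),('w18',[.6884,-.0349,.1817],-1.364)]:
    W,H=wcloud(np.load(n+'.npz'));D=W-np.array(e);a=yaw+math.pi
    L=np.dstack([D[...,0]*math.cos(a)+D[...,1]*math.sin(a),-D[...,0]*math.sin(a)+D[...,1]*math.cos(a),D[...,2]])*1000
    P=L[(L[...,2]>(78 if n=='w12' else 86))&(L[...,2]<95)&(L[...,0]<-80)&(L[...,0]>-130)&(abs(L[...,1])<30)]
    print(n,len(P),P.mean(0),cv2.minAreaRect(P[:,:2].astype(np.float32)))
E
```

```text
w12 1862 [-1.07526225e+02 -8.56109885e-02  8.02011531e+01] ((-107.84391784667969, -0.03911018371582031), (7.922689437866211, 29.96866226196289), 0.22808592021465302)
w18 3319 [-99.65376714  -0.45940073  90.08200792] ((-100.17891693115234, -0.5512847900390625), (30.517290115356445, 10.498822212219238), 89.75279998779297)
```

Emit:
servo_tool(moves=[{"jaw":0.4,"dx":-0.01,"dy":-0.008,"dz":0,"roll":0},{"jaw":0.4,"dx":-0.018,"dy":-0.015,"dz":0,"roll":0},{"jaw":0.4,"dx":-0.026,"dy":-0.022,"dz":0,"roll":0},{"jaw":0.4,"dx":-0.03,"dy":-0.025,"dz":0,"roll":0},{"jaw":0.4,"dx":-0.03,"dy":-0.025,"dz":0,"roll":0},{"jaw":0.4,"dx":-0.03,"dy":-0.025,"dz":-0.008,"roll":0},{"jaw":0.4,"dx":-0.03,"dy":-0.025,"dz":-0.014,"roll":0},{"jaw":0.4,"dx":-0.026,"dy":-0.022,"dz":-0.018,"roll":0},{"jaw":0.4,"dx":-0.018,"dy":-0.015,"dz":-0.02,"roll":0},{"jaw":0.4,"dx":-0.0096,"dy":-0.008,"dz":-0.02,"roll":0}])

```text
t: 41.4
eef_pos: [0.4587, -0.2258, 0.1009]
ee_rot: [-3.141, -0.0, -1.365]
force: [-0.0, 0.2, -1.3]
width: 0.0517
gripper_force: 50.0
```

Emit:
servo_tool(moves=[{"jaw":0.4,"dx":0,"dy":0,"dz":-0.02,"roll":0},{"jaw":0.4,"dx":0,"dy":0,"dz":-0.018,"roll":0},{"jaw":0.4,"dx":0,"dy":0,"dz":-0.015,"roll":0},{"jaw":0.4,"dx":0,"dy":0,"dz":-0.012,"roll":0},{"jaw":0.4,"dx":0,"dy":0,"dz":-0.008,"roll":0},{"jaw":0.4,"dx":0,"dy":0,"dz":-0.005,"roll":0},{"jaw":0.4,"dx":0,"dy":0,"dz":0,"roll":0},{"jaw":0.4,"dx":0,"dy":0,"dz":0,"roll":0},{"jaw":0.4,"dx":0,"dy":0,"dz":0,"roll":0},{"jaw":0.4,"dx":0,"dy":0,"dz":0,"roll":0}])

```text
t: 42.65
eef_pos: [0.4608, -0.2249, 0.0235]
ee_rot: [-3.141, -0.0, -1.364]
force: [-0.2, 0.2, -2.2]
width: 0.0515
gripper_force: 50.0
```

```bash
python3 tilt.py w19 | head -3; python3 meas.py w20; python3 - <<'E'
from h import *
W,H=wcloud(np.load('w20.npz'))
Z=W[box(W,[.4,-.36,.095],[.56,-.28,.14])&(H[...,0]>100)&(H[...,0]<135)]
print(len(Z),Z[:,2].max(),cv2.minAreaRect((Z[Z[:,2]>Z[:,2].max()-.006][:,:2]*1000).astype(np.float32)))
E
```

```text
[ 0.5 -0.2  0. ] [-0.2  0.2 -2.2] 0.0515434306245422 42.65
28482
-105 1839 wall 44.63485904113223 mid 90.54525253542334
[ 0.4607 -0.2249  0.0235] 191.850554189192 42.7
wall 11079 0.03712715929501215 ((471.8926086425781, -275.8738708496094), (44.8521842956543, 90.16941833496094), 11.873514175415039)
floor 4 0.00539811392280316 ((431.0493469238281, -259.45709228515625), (0.2556273937225342, 13.419934272766113), 11.768768310546875)
tab 4747 [ 0.4814 -0.3207  0.1134] ((476.0047302246094, -293.8037109375), (175.62472534179688, 70.06714630126953), 11.71265983581543)
coaster 6761 [ 0.4095 -0.3227  0.0027] [ 0.5286 -0.2167  0.0078]
3959 0.11649953527946433 ((481.8903503417969, -322.85736083984375), (29.662628173828125, 10.398344039916992), 11.395137786865234)
```

Emit:
servo_tool(moves=[{"jaw":0.4,"dx":0,"dy":0,"dz":-0.006,"roll":0},{"jaw":0.4,"dx":0,"dy":0,"dz":-0.005,"roll":0},{"jaw":0.4,"dx":0,"dy":0,"dz":-0.003,"roll":0},{"jaw":0.4,"dx":0,"dy":0,"dz":-0.0025,"roll":0},{"jaw":0.4,"dx":0,"dy":0,"dz":0,"roll":0},{"jaw":0.58,"dx":0,"dy":0,"dz":0,"roll":0},{"jaw":0.6,"dx":0,"dy":0,"dz":0,"roll":0},{"jaw":0.62,"dx":0,"dy":0,"dz":0,"roll":0},{"jaw":0.7,"dx":0,"dy":0,"dz":0,"roll":0},{"jaw":0.8,"dx":0,"dy":0,"dz":0,"roll":0}], newtons=5)

```text
t: 44.0
eef_pos: [0.4607, -0.2249, 0.0068]
ee_rot: [-3.141, -0.0, -1.364]
force: [1.2, 0.5, 0.7]
width: 0.066
gripper_force: 0.0
```

```bash
python3 tilt.py w21
```

```text
[ 0.5 -0.2  0. ] [1.2 0.5 0.7] 0.06602963791547795 44.0
26449
-105 1391 wall 37.23534184413696 mid 83.14513447466352
-95 5272 wall 37.240105192092415 mid 71.61947547499526
-85 1985 wall 37.056434798082066 mid 5.176559054229866
-75 1974 wall 37.15112513047486 mid 5.652674386416767
-65 1961 wall 37.091466177746504 mid 6.156685174672821
-55 2009 wall 37.05935077866208 mid 6.719601026968799
-45 1949 wall 37.014194280561156 mid 7.238431071076195
-35 1969 wall 37.0514868458215 mid 7.756126615408089
-25 1912 wall 37.05416800784837 mid 8.311996192634853
-15 1828 wall 37.017989350262724 mid 8.833493718350836
-5 1754 wall 36.927303304654124 mid 9.333581225330283
5 1482 wall 36.8156727906777 mid 9.862725358909117
15 963 wall 20.941811826797995 mid 10.248892122101807
ball 0
```

Level on the coaster. Opening fully and retreating, then a final check.

Emit:
servo_tool(moves=[{"jaw":1,"dx":0,"dy":0,"dz":0,"roll":0},{"jaw":1,"dx":0,"dy":0,"dz":0,"roll":0},{"jaw":1,"dx":0,"dy":0,"dz":0,"roll":0},{"jaw":1,"dx":0,"dy":0,"dz":0.008,"roll":0},{"jaw":1,"dx":0,"dy":0,"dz":0.015,"roll":0},{"jaw":1,"dx":0,"dy":0,"dz":0.03,"roll":0},{"jaw":1,"dx":0,"dy":0,"dz":0.04,"roll":0},{"jaw":1,"dx":0,"dy":0,"dz":0.05,"roll":0},{"jaw":1,"dx":0,"dy":0,"dz":0.03,"roll":0},{"jaw":1,"dx":0,"dy":0,"dz":0.01,"roll":0}])

```text
t: 45.3
eef_pos: [0.4617, -0.2251, 0.1932]
ee_rot: [-3.137, -0.002, -1.364]
force: [-0.2, 0.3, -1.0]
width: 0.0879
gripper_force: 0.0
```

```bash
python3 meas.py w22; python3 - <<'E'
from h import *
a=np.radians(11.9);c0=np.array([.729,.009]);R=np.array([[np.cos(a),np.sin(a)],[-np.sin(a),np.cos(a)]])
f0={n:np.load(n+'0.npz') for n in('scene','top')}
for n in ('scene','top'):
    f=grab(n,n[0]+'22');W,H=cloud(f);H0=cv2.cvtColor(f0[n]['p'],cv2.COLOR_RGB2HSV)
    L=np.dstack([(W[...,:2]-c0)@R.T,W[...,2]])*1000
    Y=(H[...,0]>20)&(H[...,0]<32)&(H[...,1]>180)&(H[...,2]>100)&box(L,[-130,-95,10],[90,95,120])
    print(n,'ball in drawer (bin mm)',Y.sum(),L[Y].mean(0) if Y.any() else '')
    # bystanders moved? compare colour centroids in the boxes
    for nm,(lo,hi),(x0,y0,x1,y1) in [('green',(40,85),(.55,.15,.75,.32)),('fig red',(0,6),(.55,-.36,.75,-.22)),('cards',(0,6),(.33,-.08,.48,.05))]:
        r=[]
        for HH,ff in ((H0,f0[n]),(H,f)):
            WW,_=cloud(ff);m=box(WW,[x0,y0,.005],[x1,y1,.14])&(HH[...,0]>=lo)&(HH[...,0]<=hi)&(HH[...,1]>150*(nm!='green')+80*(nm=='green'))
            r.append(WW[m].mean(0).round(4) if m.sum()>3 else None)
        print(nm,r)
E
```

```text
[ 0.4617 -0.2251  0.1932] 191.86294462638602 45.3
wall 951 0.04297311563529143 ((468.80657958984375, -264.54766845703125), (51.10833740234375, 127.92589569091797), 11.281086921691895)
floor 4129 0.014480687056123842 ((467.94439697265625, -259.3927307128906), (45.080177307128906, 118.58534240722656), 11.84052848815918)
tab 395 [ 0.4811 -0.322   0.0897] ((481.125244140625, -322.2793884277344), (28.842395782470703, 9.515564918518066), 11.805768013000488)
coaster 3340 [ 0.4093 -0.3244  0.0025] [ 0.5288 -0.2126  0.0118]
scene ball in drawer (bin mm) 0 
green [array([0.6871, 0.2863, 0.0353]), array([0.6872, 0.2863, 0.0354])]
fig red [array([ 0.6578, -0.2671,  0.0836]), array([ 0.6577, -0.2674,  0.0832])]
cards [array([0.4091, 0.0035, 0.0169]), array([0.4026, 0.0045, 0.0159])]
top ball in drawer (bin mm) 79 [-60.72437336  61.95750177  51.6787071 ]
green [array([0.6753, 0.2659, 0.0395]), array([0.6754, 0.2658, 0.0395])]
fig red [array([ 0.6528, -0.2778,  0.1027]), array([ 0.652 , -0.2776,  0.1026])]
cards [array([ 0.3545, -0.0145,  0.0193]), None]
```

```bash
python3 -c "
from station import *
print(job_done())"
```

```text
the job is handed in; nothing more can be done
None
```

The job is handed in at 45 s: the ball is in the drawer and the scoop stands level on the coaster, within about 2 mm of the middle. It was tipped to about 42–45° for over 1 s. The second grip was by the fingertips on the lower sides near the lip, after tries higher on the walls did not hold. The figurine and paperweight have not moved. The arm went nowhere near the cards, mug or remote, but I did not get a clean final check of those.

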